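# Hang the pail on the crook stand and stand the brush in it

## Task

Set up the bathroom-set sample on the display stand: hang the white pail by its bail on the brass hook, bail seated in the bend of the hook so that the pail hangs free and roughly level, and have the clear green toothbrush that stands near the marble foot standing in it, foot down and bristles up. Leave everything hanging still, and leave the black pail and the single white bottle near the stand where they are.

Things in the scene. Friction and masses are not known exactly. Their poses are not given: they have to be found in the camera images.
- pail: White open pail, 87 mm across, rim 58 mm high, walls 7 mm, inside floor 7 mm above the underside, 0.2 to 0.3 kg. Origin: centre of its underside, z up. Its black strap handle (bail) is hinged on pins at y = +-49, z = 41 mm; turned 180 degrees about z it is the same. Starts on the table left or right of the stand, the black pail on the other side.
- pail_bail (a joint): Bail hinge (rad): 0 = straight up over the mouth, positive leans its top to the pail's -x; stays where left. Upright it is an arch in the pail's y-z plane: strap 12 mm wide (x), 4 to 7 mm thick, top 99 mm above the pail's underside, 34 mm of space between rim and arch top; the strap's middle passes y = +-29, z = 86 and y = +-38, z = 77 mm, and below z = 59 is straight at y = +-47 mm.
- bail_top (a point): Middle of the underside of the bail's top, 92 mm above the pail's underside: the place that rests on the hook. Moves with the bail; its x axis is across the strap, y along the arch, z out of the arch.
- stand: Fixed crook stand: marble foot plate 200 x 110 x 18 mm (50 mm before to 150 mm behind the origin); a brass rod 7 mm thick rises 118 mm behind the hook (+x), arches forward up to 289 mm high and comes down to a hook that opens to the stand's -x. Origin on the table straight under the hook, z up; the rod lies in the stand's x-z plane.
- hook (a point): Top of the rod in the hook's bend, 149 mm above the table, axes as the stand's. The rod from above comes down 18 mm behind it (+x); the lip ends in a small ball 20 mm before it (-x), whose top is 12 mm higher; the rod's underside is 7 mm lower. A bail goes in over the lip from -x; its strap lies across the rod, the pail's y axis square to the hook.
- brush: Clear green toothbrush standing on its foot, 125 mm tall, 30 g, on the table beyond one of the pails (the white bottle stands beyond the other). Origin: underside of its foot, z up to the bristles. Foot block x -8 to 10, y -10 to 10 mm, 65 mm tall; above it neck and head x -4 to 6, y -6 to 6 mm, up to 125 mm.
- brush_head (a point): Top end of the brush, 125 mm above the foot, on its axis.
- black_pail: Black pail of the same form, 85 mm across, with its bail straight up (100 mm tall in all), origin at the centre of its underside: a bystander.
- bottle: The single white bottle near the stand (not the row at the back), 48 mm across, 102 mm tall, origin at the centre of its underside: a bystander.
Things that resemble listed ones, but are neither listed nor needed, are in the scene too. What is shaped like the brush but brown is not meant.

How it is judged:
By the outcome, as a careful person would: the job done as asked, in the order asked, and still so for the second after the job is handed in, with the robot touching nothing.
It also fails if it takes over 72 s, if anything falls off the work surface, if the arm or the gripper's body presses on something with over 40 N, if the wrist force passes 120 N, or if a joint passes its speed limit or range.

## Robot

A 6-joint arm with a two-finger parallel gripper is mounted at the origin on a cart in front of the work surface, level with it; the furniture and walls round the work are solid. World frame = base frame: x ahead of the robot, y to its left, z up, the work surface at z = 0. Lengths are in m, angles in rad, forces in N, time in s.
With the tool pointing down it reaches from about 0.35 to 0.85 m from the base axis. Payload 8.1 kg.
Tool frame: the origin (TCP) lies between the finger pads; the fingertips stand 25 mm ahead of it and the grasp point (between the pads) lies 6 mm ahead of it; z points along the fingers, y is the line along which they close (so a half turn about z gives the same grasp; the last joint's range is limited). The gripper opens to 93 mm and grips with 3 to 60 N. Pads are 15 mm wide; open, the fingers measure 128 mm over their backs; the gripper's body (75 mm by 188 mm) begins 65 mm behind the grasp point.
Start: joints at [1.173, 0.13, 1.488, -0, 1.523, -0.085], TCP at [0.185, 0.571, 0.244] pointing down, gripper open.
Joint ranges: [-2.96, 2.96], [-0.89, 2.26], [0.02, 2.5], [-1.34, 4.48], [0, 2.73], [-2.66, 2.66]. Speed limits (rad/s): [2.39, 2.39, 2.79, 3.14, 3.14, 3.14].

## Interface

Orientations are given as a rotation vector (axis times angle).
In Python, from plant import robot gives the robot as it stands.
- The arm moves only by the tool arm_command, never from a script. Its argument "increments" is text: rows parted by semicolons, each of 5 numbers parted by spaces: the closure, from 0 (fully open) to 1 (shut), then the shift along the tool's x, y, z in mm, then the turn about the tool's z in rad. A call has 1 to 5 rows; each row is the pose to reach, as a shift and turn from the pose commanded when the call began, along the tool's axes at that moment; what a row does not reach only later rows make up. A row lasts 1/10 s, in which the tool goes at most 50 mm and 8.59 degrees, less where a joint would pass 70% of its speed; a pose out of reach is approached as far as the arm can. A call with a gripper value outside its range is refused whole. The fingers move at their own pace and stop on an object; "grip_force" is the grip in N (left out, the last holds). Time passes only in rows, so rows that repeat a pose let the fingers close. It gives the time, the measured TCP pose, the force, the opening and the grip force at its end, in the units of the state.
- robot.read_state(): the state, without advancing time (a new reading comes with each control period).
- robot.read_camera(name): name is "side" or "top" or "wrist"; returns the picture (420x560x3 uint8, blue, green, red); there is no depth.
- robot.camera_model(name): a dict with "fx", "fy", "cx", "cy" (pixels), "D" ([k1, k2, p1, p2, k3] as OpenCV has them; the pictures are not rectified), "eye" and "rotation" of the camera in the world. Camera axes: x right, y down, z forward; pixel columns grow to the right and rows downward; lengths in m; the calibration is good to about 2 mm. A picture is of the moment at which its call begins: read the wrist's pose just before it. camera_model takes no time and is no camera call; for the wrist camera it gives the pose at the moment of the call.
- robot.close_job(): hands the job in; it is judged then, once.
The state is a dict: "t": time; "q": joint angles; "dq": joint speeds; "joint_torque": joint torques, N m; "tool_pos": TCP position; "orientation": TCP orientation; "force": force on the tool from outside, world axes, zero at the start; "wrist_torque": the same for the moment, N m; "opening": finger opening in m; "gripper_force": force on a finger pad.
Only numpy, scipy, OpenCV 4.12 (cv2) and the standard library are available. Lean on these libraries where they do the work, as an engineer would, in place of code of your own. Each camera call takes 0.05 s, during which the arm holds its last target. There are 200 camera calls.

## Working session

There is one attempt and no reset: what is moved stays moved. The work goes in short steps, Python scripts to look and compute and a tool call to move; the robot and the scene stay as the last step left them, time stands still between calls to the robot, and variables do not carry over. Pictures are saved under pics/ and viewed, at most 10 in all, crops included, and the job is handed in when it is done.

Besides the shell and the picture viewer there is one more tool, called after ">>>" by a JSON object that holds its "method" and its "body", one argument or row to a line. arm_command: Moves the arm, as the interface text tells. Its arguments: {"type":"object","properties":{"increments":{"type":"string"},"grip_force":{"type":"number"}},"required":["increments"]}

```bash
mkdir -p pics; ls
python3 - <<'E'
from plant import robot
import cv2,numpy as np
np.set_printoptions(precision=4,suppress=True)
for n in ("side","top"):
    cv2.imwrite(f"pics/{n}0.png",cv2.resize(robot.read_camera(n),(800,600),interpolation=cv2.INTER_CUBIC))
for n in ("side","top","wrist"):
    m=robot.camera_model(n); print(n,{k:np.round(v,4).tolist() for k,v in m.items()})
print(robot.read_state())
E
```

```text
pics
side {'fx': 546.5795, 'fy': 546.5795, 'cx': 285.3624, 'cy': 213.541, 'D': [0.0185, 0.0, 0.0, 0.0, 0.0], 'eye': [0.6098, -1.1779, 0.7426], 'rotation': [-2.0637, -0.036, 0.0437]}
top {'fx': 482.441, 'fy': 482.441, 'cx': 282.5038, 'cy': 210.7008, 'D': [0.0556, 0.0, 0.0, 0.0, 0.0], 'eye': [0.4107, -0.0173, 1.2693], 'rotation': [-2.1458, 2.1583, -0.1582]}
wrist {'fx': 298.7874, 'fy': 298.7874, 'cx': 280.8784, 'cy': 212.8993, 'D': [-0.0529, 0.0, 0.0, 0.0, 0.0], 'eye': [0.1062, 0.5964, 0.3836], 'rotation': [2.3339, 1.6974, 0.2542]}
{'t': 0.1, 'q': array([ 1.1726,  0.1311,  1.4892, -0.    ,  1.523 , -0.0854]), 'dq': array([ 0.0011, -0.0009, -0.0048,  0.0009,  0.0007, -0.0009]), 'joint_torque': array([  0.0012, -56.1337, -49.3101,   0.077 ,   0.0291,  -0.0001]), 'tool_pos': array([0.1844, 0.5704, 0.2427]), 'orientation': array([-0.4892, -3.1029,  0.0026]), 'force': array([0.5658, 0.0844, 0.0143]), 'wrist_torque': array([-0.0007, -0.0148, -0.0538]), 'gripper_force': 0.0, 'opening': 0.09302592392872693}
```

View pics/side0.png

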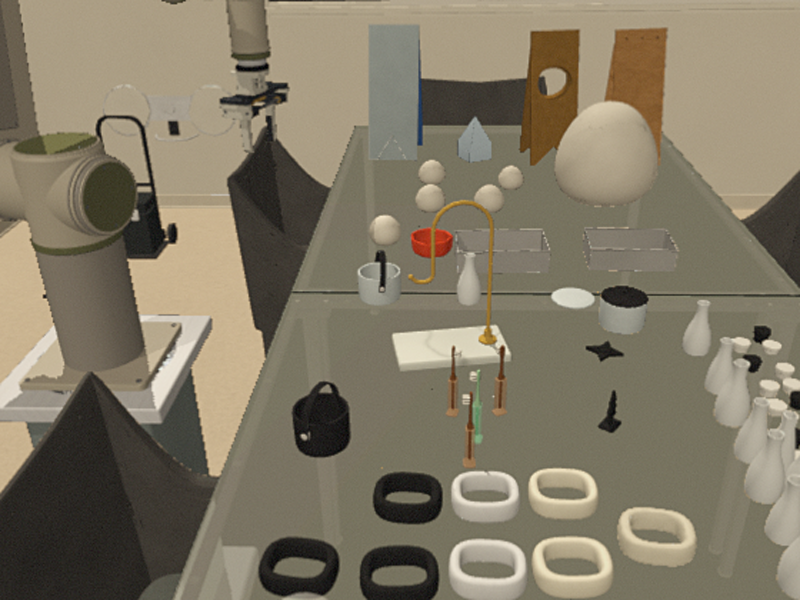

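View pics/top0.png

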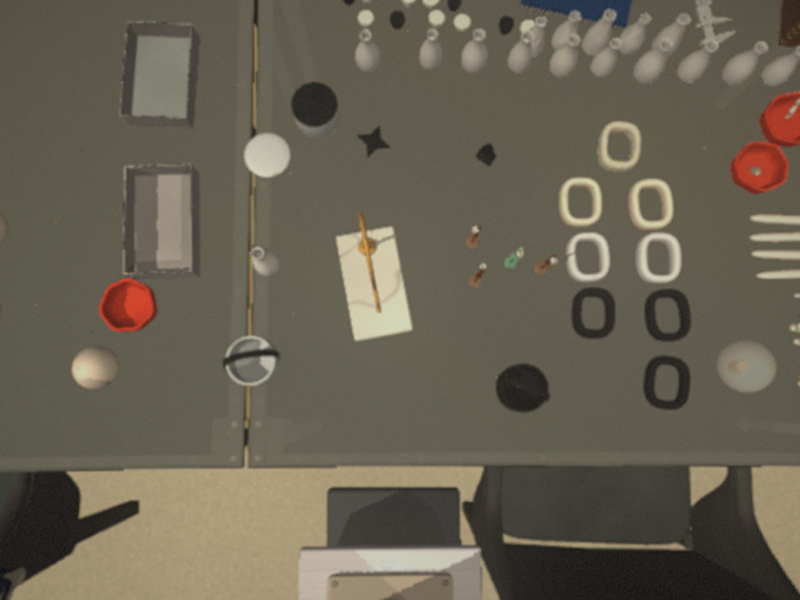

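```bash
cat > h.py <<'E'
import cv2,numpy as np
from scipy.spatial.transform import Rotation as R
from plant import robot
np.set_printoptions(precision=4,suppress=True)
def cam(n):
    m=robot.camera_model(n); K=np.array([[m['fx'],0,m['cx']],[0,m['fy'],m['cy']],[0,0,1]])
    return K,np.array(m['D'],float),np.array(m['eye']),R.from_rotvec(m['rotation']).as_matrix()
def proj(n,P,c=None):
    K,D,e,Rm=c or cam(n); return cv2.projectPoints(np.atleast_2d(np.array(P,float)),cv2.Rodrigues(Rm.T)[0],-Rm.T@e,K,D)[0][:,0]
def ray(n,px,c=None):
    K,D,e,Rm=c or cam(n); u=cv2.undistortPoints(np.array(px,float).reshape(-1,1,2),K,D)[:,0]
    return e,np.c_[u,np.ones(len(u))]@Rm.T
def onz(n,px,z,c=None):
    e,d=ray(n,px,c); return e+d*((z-e[2])/d[:,2])[:,None]
def tf(p,yaw,P): return np.array(p)+R.from_euler('z',yaw).apply(np.atleast_2d(np.array(P,float)))
def circ(r,z,n=40): a=np.linspace(0,2*np.pi,n); return np.c_[r*np.cos(a),r*np.sin(a),z+0*a]
ARCH=np.array([[0,-.047,.041],[0,-.047,.059],[0,-.038,.077],[0,-.029,.086],[0,-.012,.095],[0,.0,.0955],[0,.012,.095],[0,.029,.086],[0,.038,.077],[0,.047,.059],[0,.047,.041]])
def arch(b):
    P=ARCH-[0,0,.041]; return R.from_euler('y',-b).apply(P)+[0,0,.041]
def draw(im,n,P,col,s=1,off=(0,0),c=None):
    q=(proj(n,P,c)-off)*s; cv2.polylines(im,[np.int32(np.round(q*8))],False,col,1,cv2.LINE_AA,3)
E
python3 - <<'E'
from h import *
S=robot.read_camera('side');T=robot.read_camera('top')
cv2.imwrite('side.png',S);cv2.imwrite('top.png',T)
k=1.42857
hsv=cv2.cvtColor(T,cv2.COLOR_BGR2HSV).astype(int)
# plate
m=np.zeros(T.shape[:2],np.uint8); m[150:250,225:300]=((hsv[150:250,225:300,2]>185)&(hsv[150:250,225:300,1]<60))
cs,_=cv2.findContours(m,cv2.RETR_EXTERNAL,cv2.CHAIN_APPROX_NONE); c=np.vstack(cs)[:,0]
w=onz('top',c,.018); r=cv2.minAreaRect((w[:,:2]*1000).astype(np.float32)); print('plate',r)
b=cv2.boxPoints(r)/1000; print(b)
# pail rim
sub=(slice(230,275),slice(152,198)); m=np.zeros_like(m); m[sub]=(hsv[sub][...,2]>150)
c=np.argwhere(m)[:,::-1]; h=cv2.convexHull(c.astype(np.int32))[:,0]; w=onz('top',h,.058); print('rim',cv2.minEnclosingCircle((w[:,:2]*1000).astype(np.float32)),len(c))
# bail dark
m[:]=0; m[sub]=hsv[sub][...,2]<45; c=np.argwhere(m)[:,::-1]; print('bail line',cv2.fitLine(c.astype(np.float32),cv2.DIST_L2,0,.01,.01).ravel(),len(c))
# green
for n,I,sub in(('top',T,(slice(165,195),slice(345,375))),('side',S,(slice(250,315),slice(320,345)))):
    H=cv2.cvtColor(I[sub],cv2.COLOR_BGR2HSV).astype(int); g=(H[...,0]>50)&(H[...,0]<90)&(H[...,1]>60)
    c=np.argwhere(g)[:,::-1]+[sub[1].start,sub[0].start]; print(n,'green',len(c),c.mean(0),c.min(0),c.max(0))
    print(onz(n,[c.mean(0)],0.03))
def crop(I,x,y,w,h,s): 
    o=cv2.resize(I[y:y+h,x:x+w],None,fx=s,fy=s,interpolation=cv2.INTER_CUBIC)
    for i in range(0,w,10): cv2.putText(o,str(x+i),(i*s,8),0,.3,(0,255,255)); cv2.line(o,(i*s,10),(i*s,14),(0,255,255))
    for i in range(0,h,10): cv2.putText(o,str(y+i),(0,i*s+4),0,.3,(0,255,255))
    return o
a=np.hstack([crop(S,240,130,80,60,5),crop(S,240,165,80,60,5)]) 
b=np.hstack([crop(T,140,222,80,60,5),crop(T,230,160,80,60,5)])
cv2.imwrite('pics/m1.png',np.vstack([a,b]))
E
```

```text
plate ((621.4515991210938, 29.442440032958984), (194.81838989257812, 105.10469818115234), 10.336991310119629)
[[ 0.5162  0.0637]
 [ 0.5351 -0.0397]
 [ 0.7267 -0.0048]
 [ 0.7078  0.0986]]
rim ((479.7367858886719, 242.61260986328125), 44.077369689941406) 230
bail line [  0.9938  -0.1109 181.05   247.175 ] 40
top green 42 [357.0952 182.7619] [353 179] [361 186]
[[ 0.6579 -0.2219  0.03  ]]
side green 73 [333.8356 296.7123] [331 283] [337 309]
[[ 0.6603 -0.2276  0.03  ]]
```

View pics/m1.png

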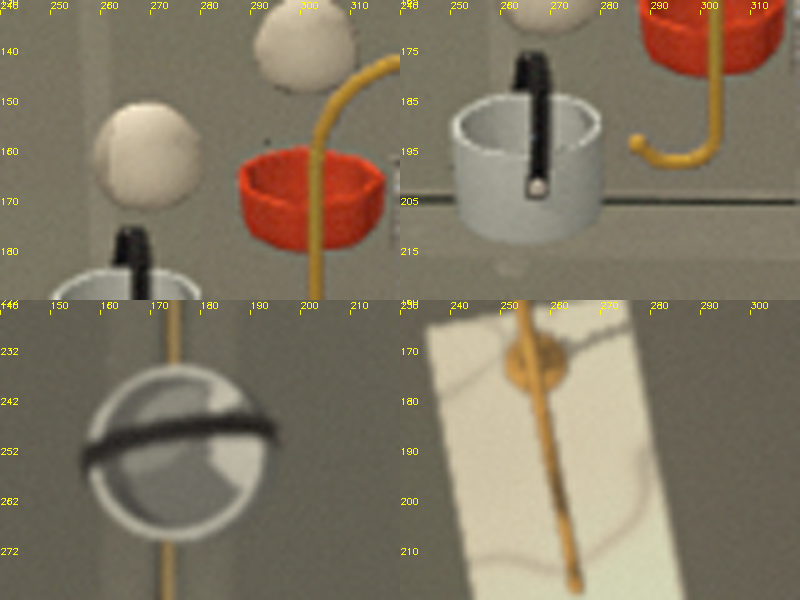

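Run:
```python
from h import *
from scipy.optimize import least_squares
C={n:cam(n) for n in('side','top')}
px=lambda n,P:proj(n,P,C[n])
def fs(v):
    f=lambda P:tf([v[0],v[1],0],v[2],P)
    cor=np.array([[-.05,.055,.018],[-.05,-.055,.018],[.15,-.055,.018],[.15,.055,.018]])
    r=[px('top',f(cor))-np.array([[249.2,238.5],[288.2,231],[274.4,159],[236,166]])]
    r.append(px('top',f([[-.02,0,.157]]))-[[264.8,217]])
    r.append(px('side',f([[-.02,0,.157],[.0,0,.1455]]))-[[287.3,193.5],[295,197]])
    r.append((px('side',f([[.018,0,.18]]))-[[303,0]])*[1,0])
    return np.vstack(r).ravel()
s=least_squares(fs,[.572,.02,.18],loss='soft_l1'); print('stand',s.x,np.degrees(s.x[2]),'\n',fs(s.x).reshape(-1,2))
def fp(v):
    f=lambda P:tf([v[0],v[1],0],v[2],P); A=arch(v[3])
    r=[px('side',f([[0,-.049,.041]]))-[[267.4,202.4]]]
    # rim extremes
    q=px('side',tf([v[0],v[1],0],0,circ(.0435,.058))); r.append([[q[:,0].min()-250,q[:,0].max()-280.3]])
    q=px('top',tf([v[0],v[1],0],0,circ(.0435,.058))); lo,hi=q.min(0),q.max(0); r+= [[lo-[157.8,234.8]],[hi-[193.4,270.5]]]
    q=px('top',f(A)); r.append(np.array([q[3],q[5],q[7]])-np.array([[0,0]]*3) if 0 else [[np.interp(x,q[np.argsort(q[:,0]),0],q[np.argsort(q[:,0]),1])-y for x,y in((160,251.2),(168,248.7))],[np.interp(x,q[np.argsort(q[:,0]),0],q[np.argsort(q[:,0]),1])-y for x,y in((177,247),(192,247.5))]])
    q=px('side',f(A)); r.append([[q[5][0]-266.2,0]])
    return np.vstack([np.atleast_2d(x) for x in r]).ravel()
p=least_squares(fp,[.48,.2426,.1,0]); print('pail',p.x,np.degrees(p.x[2:]),'\n',fp(p.x).reshape(-1,2))
print('brush foot side z0',onz('side',[[334.6,310]],0),'head',onz('side',[[332.5,260]],.125))
print('browns/black/bottle top',onz('top',np.array([[474,240],[477,280],[545,266],[523,388],[265,262]])/1.42857,.03))
T=cv2.imread('top.png');S=cv2.imread('side.png');o=[]
for n,I,(x,y,w,h) in(('top',T,(145,150,160,125)),('side',S,(240,130,125,190))):
    k=600/h if n=='side' else 400/160; k=min(k,4); J=cv2.resize(I[y:y+h,x:x+w],None,fx=k,fy=k,interpolation=cv2.INTER_CUBIC)
    for P,col in((tf([p.x[0],p.x[1],0],p.x[2],arch(p.x[3])),(0,0,255)),(tf([p.x[0],p.x[1],0],0,circ(.0435,.058)),(255,0,0)),(tf([s.x[0],s.x[1],0],s.x[2],[[-.02,0,.157],[-.012,0,.149],[0,0,.1455],[.012,0,.149],[.018,0,.16],[.018,0,.239],[.068,0,.2855],[.118,0,.239],[.118,0,.018]]),(255,0,255))): draw(J,n,P,col,k,(x,y),C[n])
    o.append(J)
H=max(a.shape[0] for a in o); o=[cv2.copyMakeBorder(a,0,H-a.shape[0],0,0,0) for a in o]
im=np.hstack(o); print(im.shape); k=min(1,800/im.shape[1],600/im.shape[0]); cv2.imwrite('pics/m2.png',cv2.resize(im,None,fx=k,fy=k))
K,D,e,Rm=cam('wrist'); st=robot.read_state(); Rt=R.from_rotvec(st['orientation']).as_matrix()
print('cam in tool',Rt.T@(e-st['tool_pos']),'\n',Rt.T@Rm,'\n',Rt)
```

```text
stand [0.5717 0.0186 0.1852] 10.612605000978494 
 [[-1.1742  0.7652]
 [ 1.4135  0.2482]
 [ 0.7494 -1.3267]
 [-1.6256 -0.7092]
 [ 0.3586  0.2716]
 [-0.1056 -0.2451]
 [ 0.3528 -0.142 ]
 [-0.4002  0.    ]]
pail [ 0.4776  0.2425  0.1749 -0.1494] [10.0215 -8.5612] 
 [[-0.2919 -0.3641]
 [ 0.1432 -0.0614]
 [-0.3844  0.1914]
 [-0.8684 -0.5532]
 [ 0.6978  0.1972]
 [ 0.3622  0.1289]
 [ 1.4037  0.    ]]
brush foot side z0 [[ 0.6624 -0.2347  0.    ]] head [[ 0.655 -0.23   0.125]]
browns/black/bottle top [[ 0.6977 -0.1566  0.03  ]
 [ 0.6231 -0.1606  0.03  ]
 [ 0.6483 -0.2852  0.03  ]
 [ 0.4275 -0.2382  0.03  ]
 [ 0.6583  0.2258  0.03  ]]
(600, 795, 3)
cam in tool [ 0.0825  0.0004 -0.1409] 
 [[-0.0008 -0.955  -0.2965]
 [ 1.     -0.0005 -0.0011]
 [ 0.0009 -0.2965  0.955 ]] 
 [[-0.9515  0.3078 -0.0005]
 [ 0.3078  0.9515 -0.0011]
 [ 0.0001 -0.0012 -1.    ]]
```

View pics/m2.png

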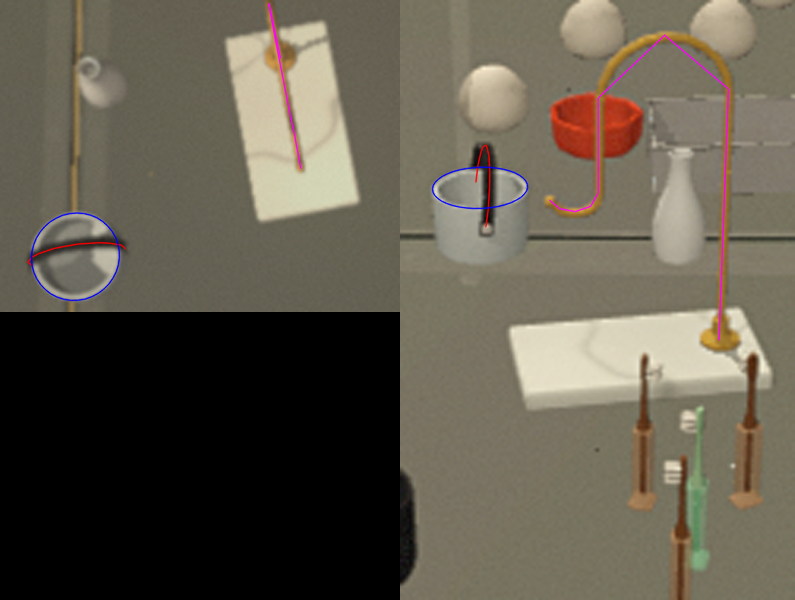

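>>> {"method": "arm_command", "body": {
  "increments": "0 -364 -229 -90 1.077;0 -364 -229 -90 1.077;0 -364 -229 -90 1.077;0 -364 -229 -90 1.077;0 -364 -229 -90 1.077"
}}

```text
t: 0.7
tool_pos: [0.3423, 0.3815, 0.2952]
orientation: [1.6, 2.704, 0.0]
force: [0.4, 0.8, -0.5]
opening: 0.0933
gripper_force: 0.0
```

```bash
cat >> h.py <<'E'
def go(p,deg):
    "increment to bring TCP to p with tool x at heading deg"
    s=robot.read_state(); M=R.from_rotvec(s['orientation']).as_matrix()
    h=np.degrees(np.arctan2(M[1,0],M[0,0])); t=-np.radians((deg-h+180)%360-180)
    d=M.T@(np.array(p)-s['tool_pos'])*1000
    print('t',round(s['t'],2),'pos',s['tool_pos'],'head',round(h,2),'z',M[:,2],'F',s['force'],'open',round(s['opening'],4),'grip',round(s['gripper_force'],1)); print('GO',d.round(1),'turn',round(t,3),'rows',round(np.linalg.norm(d)/50,1))
E
python3 -c "
from h import *
go([.46,.24,.33],100.3)"
```

```text
t 0.7 pos [0.3423 0.3815 0.2952] head 118.78 z [ 0.0001 -0.     -1.    ] F [ 0.4063  0.8112 -0.4584] open 0.0933 grip 0.0
GO [-180.7   35.   -34.8] turn 0.323 rows 3.7
```

>>> {"method": "arm_command", "body": {
  "increments": "0 -181 35 -35 0.323;0 -181 35 -35 0.323;0 -181 35 -35 0.323;0 -181 35 -35 0.323;0 -181 35 -35 0.323"
}}

```text
t: 1.2
tool_pos: [0.4629, 0.2386, 0.3307]
orientation: [2.012, 2.41, 0.001]
force: [-0.2, 1.0, 0.6]
opening: 0.0933
gripper_force: 0.0
```

Run:
```python
from h import *
go([.46,.24,.33],100.3)
c=cam('wrist'); I=robot.read_camera('wrist'); cv2.imwrite('w1.png',I)
np.savez('w1.npz',K=c[0],D=c[1],e=c[2],R=c[3])
for (x,y,yaw,b),col in(((.4776,.2425,.175,-.149),(0,0,255)),((.4776,.2425,.175,0),(0,255,0))):
    draw(I,'wrist',tf([x,y,0],yaw,arch(b)),col,1,(0,0),c); draw(I,'wrist',tf([x,y,0],yaw,circ(.0435,.058)),(255,0,0),1,(0,0),c)
cv2.imwrite('pics/w1.png',cv2.resize(I,(800,600)))
```

```text
t 1.2 pos [0.4629 0.2386 0.3307] head 100.31 z [ 0.002  -0.0008 -1.    ] F [-0.183   0.9779  0.6063] open 0.0933 grip 0.0
GO [ 1.9 -2.6  0.7] turn 0.0 rows 0.1
```

View pics/w1.png

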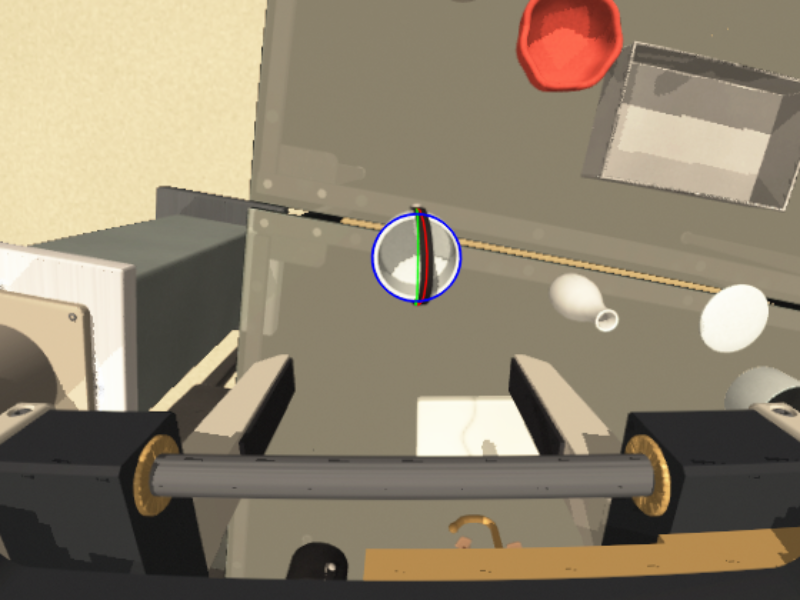

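>>> {"method": "arm_command", "body": {
  "increments": "0.57 -240 100 -25 0;0.57 -240 100 -25 0;0.57 -240 100 -25 0;0.57 -240 100 -25 0;0.57 -240 100 -25 0"
}}

```text
t: 1.75
tool_pos: [0.5969, 0.0339, 0.3535]
orientation: [-2.004, -2.418, -0.0]
force: [0.6, 0.8, -0.5]
opening: 0.0572
gripper_force: 0.0
```

```bash
python3 -c "
from h import *
go([.65,-.215,.32],100.3)"
```

```text
t 1.75 pos [0.5969 0.0339 0.3535] head 100.71 z [-0.0005  0.0006 -1.    ] F [ 0.5612  0.7605 -0.4902] open 0.0572 grip 0.0
GO [-254.4    5.9   33.4] turn 0.007 rows 5.1
```

>>> {"method": "arm_command", "body": {
  "increments": "0.57 -50 2 0 0;0.57 -100 4 0 0;0.57 -150 6 5 0;0.57 -200 6 15 0;0.57 -248 6 25 0"
}}

```text
t: 2.25
tool_pos: [0.6486, -0.2084, 0.3283]
orientation: [-2.004, -2.419, -0.001]
force: [0.7, 1.0, -0.5]
opening: 0.0404
gripper_force: 0.0
```

Run:
```python
from h import *
go([.65,-.215,.32],100.3)
c=cam('wrist'); I=robot.read_camera('wrist'); cv2.imwrite('w2.png',I)
np.savez('w2.npz',K=c[0],D=c[1],e=c[2],R=c[3])
q=proj('wrist',[[.6625,-.2345,0],[.6587,-.229,.125]],c); print(q)
x,y=q.mean(0).astype(int); x0,y0=max(0,x-100),max(0,y-75); J=cv2.resize(I[y0:y0+150,x0:x0+200],(800,600),interpolation=cv2.INTER_CUBIC); print(x0,y0); cv2.imwrite('pics/w2.png',J)
```

```text
t 2.25 pos [ 0.6486 -0.2084  0.3283] head 100.7 z [ 0.0001  0.0006 -1.    ] F [ 0.6748  1.0155 -0.4972] open 0.0404 grip 0.0
GO [-6.7  0.2  8.3] turn 0.007 rows 0.2
[[286.1623 192.3868]
 [285.6482 211.4256]]
185 126
```

View pics/w2.png

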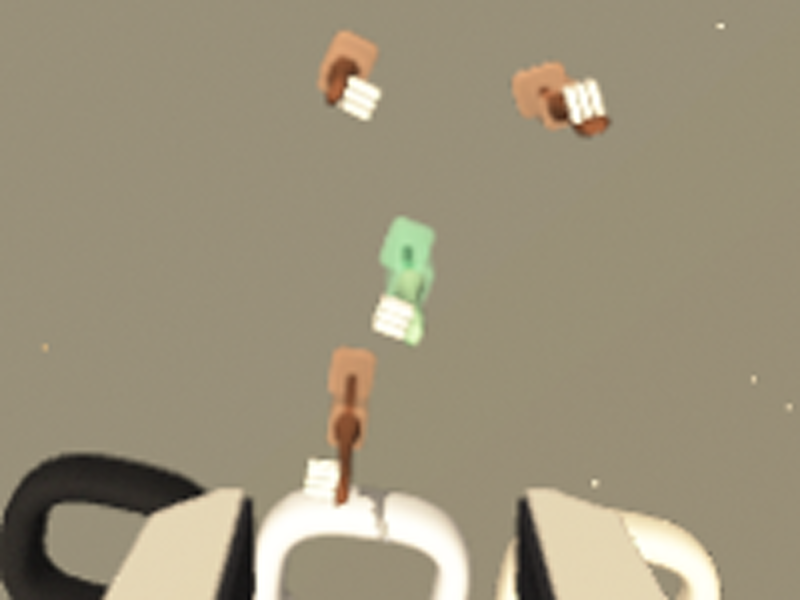

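Run:
```python
from h import *
d=np.load('w2.npz'); c=(d['K'],d['D'],d['e'],d['R'])
print(onz('wrist',[[287,187.5]],0,c),onz('wrist',[[287.25,207.5]],.125,c),onz('wrist',[[283.3,205.3]],.117,c))
b=onz('wrist',[[287.25,207.5]],.125,c)[0]
go([.660,-.2235,.20],83)
```

```text
[[ 0.6623 -0.2264  0.    ]] [[ 0.6597 -0.2238  0.125 ]] [[ 0.655  -0.2242  0.117 ]]
t 2.3 pos [ 0.6475 -0.216   0.3241] head 100.39 z [-0.0045 -0.0015 -1.    ] F [-2.9576 -2.6662 -2.4583] open 0.0402 grip 0.0
GO [ -9.6  11.6 124.1] turn 0.303 rows 2.5
```

>>> {"method": "arm_command", "body": {
  "increments": "0.57 -10 12 40 0.15;0.57 -10 12 85 0.303;0.57 -10 12 124 0.303;0.57 -10 12 124 0.303"
}}

```text
t: 2.7
tool_pos: [0.6579, -0.2127, 0.1958]
orientation: [-2.337, -2.08, 0.009]
force: [-0.4, -0.8, -0.9]
opening: 0.0398
gripper_force: 0.0
```

Run:
```python
from h import *
go([.660,-.225,.122],83)
I=robot.read_camera('wrist'); cv2.imwrite('w3.png',I)
cv2.imwrite('pics/w3.png',cv2.resize(I[150:,130:430],(600,540)))
```

```text
t 2.7 pos [ 0.6579 -0.2127  0.1958] head 83.32 z [-0.0128  0.0057 -0.9999] F [-0.396  -0.802  -0.9276] open 0.0398 grip 0.0
GO [-12.3   4.5  73.7] turn 0.006 rows 1.5
```

View pics/w3.png

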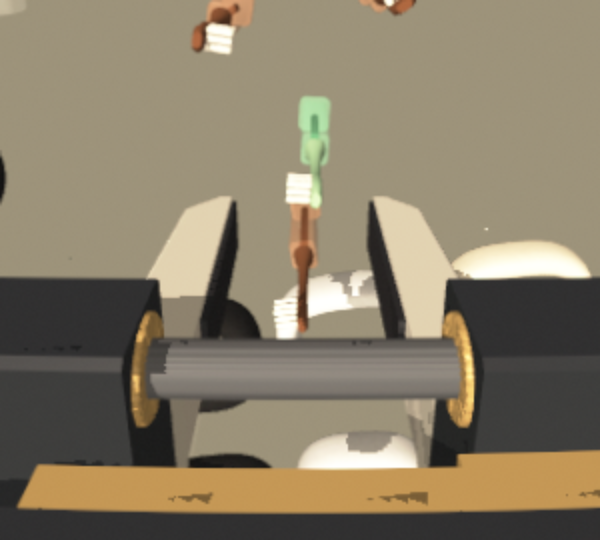

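>>> {"method": "arm_command", "body": {
  "increments": "0.57 0 0 20 0;0.57 0 0 20 0;0.57 0 0 20 0"
}}

```text
t: 3.05
tool_pos: [0.6626, -0.2156, 0.1876]
orientation: [2.346, 2.086, 0.002]
force: [-0.6, -0.8, 0.1]
opening: 0.0397
gripper_force: 0.0
```

Run:
```python
from h import *
go([.660,-.225,.122],83)
c=cam('wrist'); I=robot.read_camera('wrist'); cv2.imwrite('w4.png',I)
H=cv2.cvtColor(I,cv2.COLOR_BGR2HSV).astype(int); g=(H[...,0]>50)&(H[...,0]<90)&(H[...,1]>50); g[:,:150]=0;g[:,420:]=0
p=np.argwhere(g)[:,::-1]; n,l,st,ce=cv2.connectedComponentsWithStats(g.astype(np.uint8)); i=1+st[1:,4].argmax(); print(st[i],ce[i])
for r in range(st[i][1],st[i][1]+st[i][3],6): q=np.where(l[r]==i)[0]; print(r,q.min(),q.max(),end=' | ')
for P in([.66,-.225,0],[.66,-.225,.065],[.66,-.225,.125]): print(P,proj('wrist',[P],c))
s=robot.read_state(); M=R.from_rotvec(s['orientation']).as_matrix(); print(proj('wrist',[s['tool_pos']+M[:,2]*.025],c))
```

```text
t 3.05 pos [ 0.6626 -0.2156  0.1876] head 83.3 z [ 0.0023 -0.0008 -1.    ] F [-0.5579 -0.7631  0.1454] open 0.0397 grip 0.0
GO [-9.6 -1.6 65.6] turn 0.005 rows 1.3
[273 198  15  22 262] [279.7099 207.8244]
198 275 283 | 204 274 286 | 210 273 286 | 216 277 282 | [0.66, -0.225, 0] [[278.8426 204.9003]]
[0.66, -0.225, 0.065] [[278.5347 223.8563]]
[0.66, -0.225, 0.125] [[278.0998 250.7386]]
[[280.4854 262.5744]]
```

>>> {"method": "arm_command", "body": {
  "increments": "0.57 -10 0 0 0;0.57 -10 0 30 0;0.57 -10 0 65 0;0.57 -10 0 65 0;0.57 -10 0 65 0"
}}

```text
t: 3.6
tool_pos: [0.6601, -0.2264, 0.1203]
orientation: [-2.348, -2.086, 0.001]
force: [0.3, -0.9, 0.2]
opening: 0.0403
gripper_force: 0.0
```

Run:
```python
from h import *
go([.661,-.226,.122],83)
I=robot.read_camera('wrist'); cv2.imwrite('pics/w5.png',cv2.resize(I[150:,130:430],(600,540)))
```

```text
t 3.6 pos [ 0.6601 -0.2264  0.1203] head 83.22 z [-0.001   0.0004 -1.    ] F [ 0.3231 -0.8879  0.2181] open 0.0403 grip 0.0
GO [ 0.5  0.8 -1.7] turn 0.004 rows 0.0
```

View pics/w5.png

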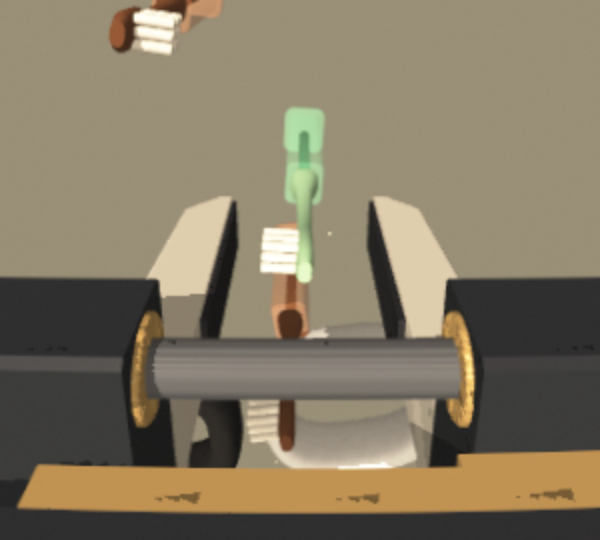

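>>> {"method": "arm_command", "body": {
  "increments": "0.95 0 0 0 0;0.95 0 0 0 0;0.95 0 0 0 0;0.95 0 0 0 0;0.95 0 0 0 0",
  "grip_force": 15
}}

```text
t: 4.15
tool_pos: [0.6606, -0.226, 0.1202]
orientation: [2.348, 2.086, 0.0]
force: [-1.1, 0.5, 3.2]
opening: 0.0066
gripper_force: 9.9
```

>>> {"method": "arm_command", "body": {
  "increments": "0.95 0 0 0 0;0.95 0 0 -25 0;0.95 0 0 -70 0;0.95 0 0 -115 0;0.95 0 0 -160 0"
}}

```text
t: 4.65
tool_pos: [0.66, -0.2258, 0.2811]
orientation: [-2.348, -2.086, 0.001]
force: [0.3, 0.3, -0.2]
opening: 0.0064
gripper_force: 15.0
```

Run:
```python
from h import *
go([.45,.05,.28],83)
```

```text
t 4.65 pos [ 0.66   -0.2258  0.2811] head 83.24 z [-0.0009  0.0003 -1.    ] F [ 0.2903  0.3393 -0.1841] open 0.0064 grip 15.0
GO [ 249.1 -241.     1.4] turn 0.004 rows 6.9
```

>>> {"method": "arm_command", "body": {
  "increments": "0.95 200 -270 0 -0.15;0.95 200 -270 0 -0.3;0.95 200 -270 0 -0.3;0.95 200 -270 0 -0.3;0.95 200 -270 0 -0.3"
}}

```text
t: 5.15
tool_pos: [0.4768, -0.0534, 0.2795]
orientation: [-2.011, -2.414, -0.0]
force: [0.2, 0.6, 1.4]
opening: 0.0063
gripper_force: 15.0
```

Run:
```python
from h import *
d=np.load('w1.npz'); c=(d['K'],d['D'],d['e'],d['R']); I=cv2.imread('w1.png')
ctr=proj('w',[[.4776,.2425,.058]],c)[0]; print(ctr)
g=cv2.cvtColor(I,cv2.COLOR_BGR2GRAY).astype(float); pts=[]
for a in np.linspace(0,2*np.pi,72,endpoint=False):
    P=tf([.4776,.2425,0],0,[[r*np.cos(a),r*np.sin(a),.058] for r in np.arange(.036,.056,.0005)]); q=proj('w',P,c).astype(np.float32)
    v=cv2.remap(g.astype(np.float32),q[:,0].reshape(1,-1),q[:,1].reshape(1,-1),cv2.INTER_LINEAR)[0]
    dv=np.diff(v); k=dv.argmin()
    if dv[k]<-6: pts.append(P[k])
pts=np.array(pts); from scipy.optimize import least_squares
f=least_squares(lambda v:np.hypot(pts[:,0]-v[0],pts[:,1]-v[1])-v[2],[.4776,.2425,.0435],loss='soft_l1',f_scale=.001); print(len(pts),f.x, np.abs(f.fun).mean())
go([.42,.05,.281],100)
```

```text
[291.0583 180.7764]
67 [0.4779 0.2436 0.0433] 0.0007231003311112813
t 5.15 pos [ 0.4768 -0.0534  0.2795] head 100.42 z [ 0.      0.0002 -1.    ] F [0.1607 0.5769 1.3533] open 0.0063 grip 15.0
GO [112.  -37.2  -1.4] turn 0.007 rows 2.4
```

>>> {"method": "arm_command", "body": {
  "increments": "0.95 112 -37 -1 0.007;0.95 112 -37 -1 0.007;0.95 112 -37 -1 0.007;0.95 112 -37 -1 0.007"
}}

```text
t: 5.55
tool_pos: [0.4208, 0.0509, 0.2812]
orientation: [2.014, 2.41, 0.002]
force: [0.1, -0.2, -0.8]
opening: 0.0062
gripper_force: 15.0
```

Run:
```python
from h import *
go([.4672,.2295,.281],100)
s=robot.read_state(); M=R.from_rotvec(s['orientation']).as_matrix(); p=s['tool_pos']
c=cam('wrist'); I=robot.read_camera('wrist'); cv2.imwrite('w6.png',I)
H=cv2.cvtColor(I,cv2.COLOR_BGR2HSV).astype(int); g=((H[...,0]>50)&(H[...,0]<95)&(H[...,1]>50)).astype(np.uint8); g[:,:200]=0;g[:,360:]=0
n,l,st,ce=cv2.connectedComponentsWithStats(g)
for i in range(1,n):
    if st[i][4]>30: print(st[i])
i=1+st[1:,4].argmax()
for r in range(st[i][1],st[i][1]+st[i][3],4): q=np.where(l[r]==i)[0]; print(r,q.min(),q.max(),end=' | ')
print()
for z in(.12,.055): # expected foot corners (tool frame) 
    P=np.array([[a,b,z] for a in(-.01,.01) for b in(-.01,.008)]); print(z,proj('w',p+P@M.T,c).round(1).tolist())
S=robot.read_camera('side'); cv2.imwrite('s6.png',S)
H=cv2.cvtColor(S,cv2.COLOR_BGR2HSV).astype(int); g=((H[...,0]>50)&(H[...,0]<90)&(H[...,1]>60)).astype(np.uint8)
n,l,st,ce=cv2.connectedComponentsWithStats(g); print(st[1:][st[1:,4]>15]); print('exp foot,top side',proj('side',p+np.array([[0,0,.12],[0,0,0.055],[0,0,-.005]])@M.T).round(1).tolist())
```

```text
t 5.55 pos [0.4208 0.0509 0.2812] head 100.22 z [ 0.001   0.0005 -1.    ] F [ 0.0957 -0.1652 -0.8264] open 0.0062 grip 15.0
GO [167.6  77.3   0.4] turn 0.004 rows 3.7
[272 205  19  47 554]
205 274 288 | 209 272 290 | 213 272 290 | 217 272 289 | 221 272 289 | 225 273 289 | 229 278 284 | 233 273 289 | 237 273 289 | 241 273 289 | 245 273 289 | 249 286 287 | 
0.12 [[269.6, 225.1], [289.0, 225.1], [269.3, 204.3], [289.2, 204.3]]
0.055 [[266.3, 255.5], [291.3, 255.5], [265.8, 229.4], [291.6, 229.4]]
[[232 162   7  25  86]]
exp foot,top side [[235.3, 185.1], [233.7, 161.0], [232.1, 137.7]]
```

>>> {"method": "arm_command", "body": {
  "increments": "0.95 168 76 0 0;0.95 168 76 0 0;0.95 168 76 0 0;0.95 168 76 0 0;0.95 168 76 0 0"
}}

```text
t: 6.15
tool_pos: [0.4685, 0.2299, 0.2796]
orientation: [-2.016, -2.408, 0.001]
force: [-0.4, -1.1, -0.6]
opening: 0.0064
gripper_force: 15.0
```

Run:
```python
from h import *
go([.4656,.2300,.145],100)
```

```text
t 6.15 pos [0.4685 0.2299 0.2796] head 100.14 z [-0.0016  0.0003 -1.    ] F [-0.4218 -1.079  -0.5598] open 0.0064 grip 15.0
GO [  0.6  -2.7 134.6] turn 0.002 rows 2.7
```

>>> {"method": "arm_command", "body": {
  "increments": "0.95 0 -1 30 0;0.95 0 -1 60 0;0.95 0 -1 60 0"
}}

```text
t: 6.45
tool_pos: [0.4646, 0.225, 0.2158]
orientation: [-2.018, -2.402, 0.012]
force: [-0.6, 0.2, -1.2]
opening: 0.0063
gripper_force: 15.0
```

Run:
```python
from h import *
go([.4656,.2300,.132],100)
c=cam('wrist'); I=robot.read_camera('wrist'); cv2.imwrite('w7.png',I); cv2.imwrite('pics/w7.png',cv2.resize(I[100:350,130:430],(720,600),interpolation=cv2.INTER_CUBIC))
```

```text
t 6.45 pos [0.4646 0.225  0.2158] head 99.93 z [-0.008  -0.0035 -1.    ] F [-0.5777  0.1647 -1.183 ] open 0.0063 grip 15.0
GO [ 5.   2.5 83.7] turn -0.001 rows 1.7
```

View pics/w7.png

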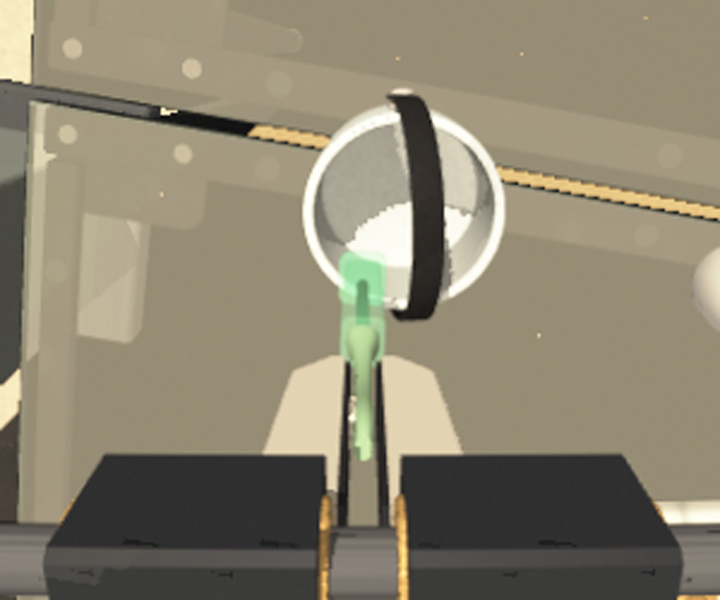

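>>> {"method": "arm_command", "body": {
  "increments": "0.95 0 0 0 0;0.95 0 0 0 0"
}}

```text
t: 6.7
tool_pos: [0.4677, 0.2272, 0.223]
orientation: [2.019, 2.405, 0.004]
force: [0.0, 0.2, 0.2]
opening: 0.0061
gripper_force: 15.0
```

Run:
```python
from h import *
go([.4656,.2300,.132],100)
```

```text
t 6.7 pos [0.4677 0.2272 0.223 ] head 99.98 z [ 0.0029  0.0009 -1.    ] F [0.0107 0.2201 0.1976] open 0.0061 grip 15.0
GO [ 3.1 -1.9 91. ] turn -0.0 rows 1.8
```

>>> {"method": "arm_command", "body": {
  "increments": "0.95 2 -1 20 0;0.95 2 -1 45 0;0.95 2 -1 68 0;0.95 2 -1 84 0;0.95 2 -1 84 0"
}}

```text
t: 7.2
tool_pos: [0.4644, 0.2287, 0.1358]
orientation: [-2.018, -2.406, 0.003]
force: [-0.3, 0.2, 0.3]
opening: 0.0059
gripper_force: 15.0
```

Run:
```python
from h import *
go([.4656,.2300,.128],100)
```

```text
t 7.2 pos [0.4644 0.2287 0.1358] head 100.02 z [-0.0021 -0.0008 -1.    ] F [-0.3421  0.226   0.2624] open 0.0059 grip 15.0
GO [1.  1.4 7.8] turn 0.0 rows 0.2
```

>>> {"method": "arm_command", "body": {
  "increments": "0.95 -2 2 3 0;0.95 -3 3 6 0;0.95 -3 3 8 0;0.95 -3 3 8 0;0.95 -3 3 8 0"
}}

```text
t: 7.7
tool_pos: [0.4687, 0.2268, 0.1292]
orientation: [2.019, 2.407, 0.001]
force: [0.6, -0.2, -0.1]
opening: 0.0062
gripper_force: 15.0
```

Run:
```python
from h import *
go([.4656,.2300,.127],100)
```

```text
t 7.7 pos [0.4687 0.2268 0.1292] head 100.03 z [ 0.0004  0.0002 -1.    ] F [ 0.5826 -0.1743 -0.0813] open 0.0062 grip 15.0
GO [ 3.7 -2.5  2.2] turn 0.0 rows 0.1
```

>>> {"method": "arm_command", "body": {
  "increments": "0.95 0 0 1 0;0.95 0 0 2 0;0.95 0 0 2 0;0.95 0 0 2 0"
}}

```text
t: 8.1
tool_pos: [0.4685, 0.2268, 0.1268]
orientation: [-2.019, -2.407, 0.0]
force: [-0.6, -0.3, -0.7]
opening: 0.0061
gripper_force: 15.0
```

Run:
```python
from h import *
go([.4687,.2268,.127],100)
```

```text
t 8.1 pos [0.4685 0.2268 0.1268] head 100.03 z [-0.0002 -0.     -1.    ] F [-0.6175 -0.3112 -0.6586] open 0.0061 grip 15.0
GO [-0.   0.2 -0.2] turn 0.0 rows 0.0
```

>>> {"method": "arm_command", "body": {
  "increments": "0.95 0 0 1 0;0.95 0 0 1 0;0.9 0 0 1 0;0.86 0 0 1 0;0.8 0 0 1 0"
}}

```text
t: 8.6
tool_pos: [0.4686, 0.2268, 0.1259]
orientation: [2.019, 2.407, 0.0]
force: [-0.4, -0.4, -0.3]
opening: 0.0168
gripper_force: 0.0
```

>>> {"method": "arm_command", "body": {
  "increments": "0.78 0 0 1 0;0.78 0 0 -5 0;0.78 0 0 -25 0;0.78 0 0 -55 0;0.78 0 0 -55 0"
}}

```text
t: 9.1
tool_pos: [0.4711, 0.2277, 0.1859]
orientation: [2.016, 2.404, 0.01]
force: [0.4, 0.5, 1.4]
opening: 0.0205
gripper_force: 0.0
```

Run:
```python
from h import *
go([.4687,.2268,.127],100)
c=cam('wrist'); I=robot.read_camera('wrist'); cv2.imwrite('w8.png',I); np.savez('w8.npz',K=c[0],D=c[1],e=c[2],R=c[3])
H=cv2.cvtColor(I,cv2.COLOR_BGR2HSV).astype(int); g=((H[...,0]>50)&(H[...,0]<95)&(H[...,1]>50)).astype(np.uint8)
n,l,st,ce=cv2.connectedComponentsWithStats(g); print(st[1:][st[1:,4]>30])
b=np.array([.4687,.2268,.007]); 
print(proj('w',[b+[0,0,h] for h in(0,.065,.125)],c).round(1))
S=robot.read_camera('side'); cv2.imwrite('s8.png',S)
H=cv2.cvtColor(S,cv2.COLOR_BGR2HSV).astype(int); g=((H[...,0]>50)&(H[...,0]<90)&(H[...,1]>60)).astype(np.uint8)
n,l,st,ce=cv2.connectedComponentsWithStats(g); print(st[1:][st[1:,4]>10]); print(proj('side',[b+[0,0,h] for h in(0.05,.065,.125)]).round(1))
W=cv2.resize(I[90:340,150:410],(520,500),interpolation=cv2.INTER_CUBIC); V=cv2.resize(S[145:225,245:289],(275,500),interpolation=cv2.INTER_CUBIC)
cv2.imwrite('pics/w8.png',np.hstack([W,V]))
```

```text
t 9.1 pos [0.4711 0.2277 0.1859] head 100.03 z [ 0.007   0.0026 -1.    ] F [0.3591 0.4633 1.4209] open 0.0205 grip 0.0
GO [-0.5 -2.9 58.9] turn 0.001 rows 1.2
[[269 190  16  36 352]]
[[277.1 199.3]
 [276.7 217.5]
 [276.1 244. ]]
[[259 189   4   6  16]]
[[261.7 191.9]
 [261.5 187.1]
 [260.7 167.8]]
```

>>> {"method": "arm_command", "body": {
  "increments": "0.57 59 -6 -5 0;0.57 59 -6 -5 0;0.57 59 -6 -5 0"
}}

```text
t: 9.5
tool_pos: [0.4513, 0.2848, 0.1848]
orientation: [-2.015, -2.409, 0.002]
force: [0.1, 0.7, 0.1]
opening: 0.0384
gripper_force: 0.0
```

Run:
```python
from h import *
from scipy.optimize import least_squares
go([.4754,.2864,.087],100.3)
d=np.load('w8.npz'); c=(d['K'],d['D'],d['e'],d['R']); g=cv2.cvtColor(cv2.imread('w8.png'),cv2.COLOR_BGR2GRAY)
p0=[.4779,.2436,0]
q=proj('w',tf(p0,.175,arch(-.14)),c); print(q[[1,5,9]])
obs=[]
for r in range(int(q[:,1].min())+3,int(q[:,1].max())-3,3):
    xx=np.interp(r,np.sort(q[:,1]),q[np.argsort(q[:,1]),0]); lo=int(xx)-14; k=np.where(g[r,lo:lo+29]<60)[0]
    if len(k)>4: obs.append((r,lo+(k.min()+k.max())/2,len(k)))
obs=np.array(obs); print(obs.round(1).tolist())
def f(v):
    q=proj('w',tf(p0,v[0],arch(v[1])),c); o=np.argsort(q[:,1]); return np.interp(obs[:,0],q[o,1],q[o,0])-obs[:,1]
s=least_squares(f,[.175,-.14],loss='soft_l1'); print(s.x,np.degrees(s.x),f(s.x).round(1))
```

```text
t 9.5 pos [0.4513 0.2848 0.1848] head 100.18 z [-0.0016 -0.0006 -1.    ] F [0.1082 0.6805 0.0788] open 0.0384 grip 0.0
GO [-2.7 24.2 97.7] turn -0.002 rows 2.0
[[291.8656 244.6334]
 [300.6162 208.758 ]
 [292.9201 145.9998]]
[[147.0, 292.0, 13.0], [150.0, 293.0, 13.0], [153.0, 294.5, 12.0], [156.0, 295.0, 13.0], [159.0, 296.0, 13.0], [162.0, 297.0, 13.0], [165.0, 297.0, 13.0], [168.0, 298.0, 13.0], [171.0, 298.0, 13.0], [174.0, 299.0, 13.0], [177.0, 299.0, 13.0], [180.0, 299.5, 14.0], [183.0, 299.5, 14.0], [186.0, 300.0, 13.0], [189.0, 300.5, 14.0], [192.0, 300.5, 14.0], [195.0, 300.5, 14.0], [198.0, 300.5, 14.0], [201.0, 300.5, 14.0], [204.0, 301.0, 13.0], [207.0, 301.5, 14.0], [210.0, 301.0, 13.0], [213.0, 301.0, 13.0], [216.0, 301.0, 13.0], [219.0, 300.5, 14.0], [222.0, 300.5, 14.0], [225.0, 300.5, 14.0], [228.0, 300.5, 14.0], [231.0, 300.0, 13.0], [234.0, 299.5, 14.0], [237.0, 299.0, 13.0], [240.0, 298.0, 13.0]]
[ 0.2011 -0.1467] [11.5228 -8.4071] [ 0.   0.  -0.5  0.  -0.  -0.5  0.1 -0.3  0.3 -0.4 -0.1 -0.2  0.1 -0.1
 -0.2  0.1  0.3  0.4  0.4 -0.  -0.5  0.1  0.1  0.   0.5  0.5  0.2 -0.3
 -0.2 -0.1 -0.  -5.1]
```

>>> {"method": "arm_command", "body": {
  "increments": "0.57 -2 23 0 -0.015;0.57 -2 23 40 -0.015;0.57 -2 23 75 -0.015;0.57 -2 23 85 -0.015;0.57 -2 23 85 -0.015"
}}

```text
t: 10.0
tool_pos: [0.4737, 0.2842, 0.0984]
orientation: [-2.0, -2.42, 0.008]
force: [0.1, -0.8, 0.9]
opening: 0.0401
gripper_force: 0.0
```

Run:
```python
from h import *
go([.4743,.2862,.087],101)
```

```text
t 10.0 pos [0.4737 0.2842 0.0984] head 100.86 z [-0.0048 -0.0026 -1.    ] F [ 0.1128 -0.8005  0.9284] open 0.0401 grip 0.0
GO [ 1.9  1.  11.4] turn -0.002 rows 0.2
```

>>> {"method": "arm_command", "body": {
  "increments": "0.57 1 1 6 0;0.57 1 1 10 0;0.57 1 1 10 0;0.57 1 1 10 0"
}}

```text
t: 10.4
tool_pos: [0.4767, 0.2873, 0.0918]
orientation: [2.0, 2.422, 0.002]
force: [0.5, 0.4, 1.1]
opening: 0.04
gripper_force: 0.0
```

>>> {"method": "arm_command", "body": {
  "increments": "0.95 1 1 0 0;0.95 1 1 0 0;0.95 1 1 0 0;0.95 1 1 0 0;0.95 1 1 0 0",
  "grip_force": 12
}}

```text
t: 10.9
tool_pos: [0.4768, 0.2882, 0.0909]
orientation: [-2.001, -2.422, 0.0]
force: [-0.9, -1.2, 1.7]
opening: 0.0113
gripper_force: 11.6
```

>>> {"method": "arm_command", "body": {
  "increments": "0.95 1 1 0 0;0.95 1 1 0 0;0.95 1 1 0 0",
  "grip_force": 40
}}

```text
t: 11.2
tool_pos: [0.4778, 0.2893, 0.0909]
orientation: [2.001, 2.422, -0.0]
force: [-0.4, -0.6, 1.6]
opening: 0.0098
gripper_force: 39.0
```

Run:
```python
from h import *
go([.4743,.2862,.087],101)
I=robot.read_camera('wrist'); cv2.imwrite('w9.png',I)
H=cv2.cvtColor(I,cv2.COLOR_BGR2HSV).astype(int); g=((H[...,0]>50)&(H[...,0]<95)&(H[...,1]>50)).astype(np.uint8)
n,l,st,ce=cv2.connectedComponentsWithStats(g); print(st[1:][st[1:,4]>30])
```

```text
t 11.2 pos [0.4778 0.2893 0.0909] head 100.88 z [-0.0001 -0.0002 -1.    ] F [-0.4122 -0.6342  1.574 ] open 0.0098 grip 39.0
GO [-2.4 -4.   3.9] turn -0.002 rows 0.1
[]
```

>>> {"method": "arm_command", "body": {
  "increments": "0.95 0 0 0 0;0.95 0 0 -3 0;0.95 0 0 -7 0;0.95 0 0 -12 0;0.95 0 0 -12 0",
  "grip_force": 60
}}

```text
t: 11.75
tool_pos: [0.4783, 0.2897, 0.1039]
orientation: [2.0, 2.422, 0.002]
force: [-0.0, 0.2, -2.2]
opening: 0.0094
gripper_force: 59.3
```

```bash
cat >> h.py <<'E'
def look(tag):
    S=robot.read_camera('side');T=robot.read_camera('top');cv2.imwrite(f's{tag}.png',S);cv2.imwrite(f't{tag}.png',T);return S,T
E
python3 - <<'E'
from h import *
go([.4743,.2862,.087],101)
S,T=look('10')
S0=cv2.imread('side.png')
# pail bottom edge / rim in side column profile
g=cv2.cvtColor(S,cv2.COLOR_BGR2GRAY)
def edges(g):
    out=[]
    for x in(252,256,260,264,272,276,279):
        d=np.diff(g[180:225,x].astype(int)); out.append((x,180+int(d[20:].argmin())+20, 180+int(d[:20].argmax())))
    return out
print('before',edges(cv2.cvtColor(cv2.imread('s8.png'),cv2.COLOR_BGR2GRAY)));print('now',edges(g))
H=cv2.cvtColor(S,cv2.COLOR_BGR2HSV).astype(int); m=((H[...,0]>50)&(H[...,0]<90)&(H[...,1]>60)).astype(np.uint8)
n,l,st,ce=cv2.connectedComponentsWithStats(m); print(st[1:][st[1:,4]>8])
E
```

```text
t 11.75 pos [0.4783 0.2897 0.1039] head 100.89 z [ 0.0013  0.0008 -1.    ] F [-0.0111  0.1654 -2.1703] open 0.0094 grip 59.3
GO [-2.7 -4.6 16.8] turn -0.002 rows 0.4
before [(252, 208, 186), (256, 211, 184), (260, 212, 194), (264, 213, 183), (272, 204, 183), (276, 205, 184), (279, 216, 186)]
now [(252, 203, 182), (256, 207, 180), (260, 209, 192), (264, 200, 198), (272, 208, 182), (276, 208, 180), (279, 204, 182)]
[[259 185   4   8  20]]
```

>>> {"method": "arm_command", "body": {
  "increments": "0.95 0 0 -10 0;0.95 0 0 -25 0;0.95 0 0 -40 0;0.95 0 0 -55 0;0.95 0 0 -64 0"
}}

```text
t: 12.35
tool_pos: [0.4788, 0.2899, 0.1698]
orientation: [2.0, 2.421, 0.005]
force: [0.0, 0.2, -2.4]
opening: 0.0095
gripper_force: 59.3
```

>>> {"method": "arm_command", "body": {
  "increments": "0.95 0 0 0 0;0.95 0 0 0 0;0.95 0 0 0 0"
}}

```text
t: 12.65
tool_pos: [0.4772, 0.2891, 0.1659]
orientation: [-2.0, -2.422, 0.002]
force: [0.3, -0.4, -2.7]
opening: 0.009
gripper_force: 59.3
```

```bash
cat >> h.py <<'E'
from scipy.optimize import least_squares
def rim(S,T,x,y,z):
    "fit rim outer circle centre in side and top pictures, z of rim free"
    ims={'side':S,'top':T}; obs=[]
    for n,I in ims.items():
        g=cv2.GaussianBlur(I,(0,0),.7).astype(np.float32).min(2)
        for a in np.linspace(0,2*np.pi,60,endpoint=False):
            if n=='side' and not(0.15<a/np.pi<0.85 or a<.1 or abs(a-np.pi)<.3 or a>6.1): continue
            rr=np.arange(.032,.058,.0005); P=np.c_[x+rr*np.cos(a),y+rr*np.sin(a),z+0*rr]; q=proj(n,P).astype(np.float32)
            v=cv2.remap(g,q[:,0].reshape(1,-1),q[:,1].reshape(1,-1),cv2.INTER_LINEAR)[0]; d=v[4:]-v[:-4]; k=d.argmin()
            if d[k]<-25: obs.append((n,a,q[k+2]))
    def f(v):
        r=[]
        for n in ims:
            o=[(a,p) for m,a,p in obs if m==n]
            if not o: continue
            A=np.array([a for a,_ in o]); P=np.array([p for _,p in o])
            q=proj(n,np.c_[v[0]+.0435*np.cos(A),v[1]+.0435*np.sin(A),v[2]+v[3]*.0435*np.cos(A)+v[4]*.0435*np.sin(A)])
            c=proj(n,[[v[0],v[1],v[2]]])[0]; u=(q-c)/np.linalg.norm(q-c,axis=1)[:,None]; r.append(((P-q)*u).sum(1))
        return np.r_[np.concatenate(r),np.array(v[3:])*3]
    s=least_squares(f,[x,y,z,0,0],loss='soft_l1',f_scale=.5); print('rim',s.x,'n',len(obs),'med',np.median(np.abs(f(s.x)))); return s.x
E
python3 - <<'E'
from h import *
rim(cv2.imread('side.png'),cv2.imread('top.png'),.478,.243,.058)
go([.478,.2897,.168],100.6)
S,T=look('11'); x=rim(S,T,.478,.245,.135); 
s=robot.read_state(); M=R.from_rotvec(s['orientation']).as_matrix(); print('rim in tool',M.T@(x[:3]-s['tool_pos']))
H=cv2.cvtColor(S,cv2.COLOR_BGR2HSV).astype(int); m=((H[...,0]>50)&(H[...,0]<90)&(H[...,1]>60)).astype(np.uint8)
n,l,st,ce=cv2.connectedComponentsWithStats(m); print(st[1:][st[1:,4]>8])
E
```

```text
rim [ 0.4696  0.2253  0.1567 -0.     -0.    ] n 3 med 3.122502256758253e-14
t 12.65 pos [0.4772 0.2891 0.1659] head 100.88 z [-0.0014 -0.0007 -1.    ] F [ 0.3429 -0.4255 -2.7419] open 0.009 grip 59.3
GO [ 0.5  0.9 -2.1] turn 0.005 rows 0.0
rim [ 0.4771  0.2392  0.1594 -0.0003 -0.0001] n 4 med 0.0008503057740133095
rim in tool [-0.0489 -0.0095  0.0064]
[[258 165   3   8  17]]
```

```bash
sed -i 's/d\[k\]<-25/d[k]<-8/; s/\.min(2)/.mean(2)/' h.py
python3 - <<'E'
from h import *
rim(cv2.imread('side.png'),cv2.imread('top.png'),.478,.243,.058)
x=rim(cv2.imread('s11.png'),cv2.imread('t11.png'),.478,.245,.133)
S,T=look('12'); x=rim(S,T,.478,.245,.133)
s=robot.read_state(); M=R.from_rotvec(s['orientation']).as_matrix(); print('rim in tool',M.T@(x[:3]-s['tool_pos']),s['tool_pos'],s['opening'])
# bail top in side: darkest column cluster above rim
q=proj('side',[x[:3]+[0,0,.038]])[0]; print(q)
g=cv2.cvtColor(S,cv2.COLOR_BGR2GRAY); 
for r in range(int(q[1])-8,int(q[1])+22,3):
    k=np.where(g[r,int(q[0])-14:int(q[0])+14]<50)[0]+int(q[0])-14; print(r,(k.min(),k.max(),len(k)) if len(k) else None,end=' | ')
E
```

```text
rim [ 0.4777  0.2435  0.0594  0.0915 -0.0589] n 77 med 0.3237126845235807
rim [ 0.4773  0.2458  0.1314  0.178  -0.118 ] n 67 med 0.4905641427118268
rim [ 0.4775  0.2471  0.1268  0.2037 -0.1317] n 65 med 0.5676765523368029
rim in tool [-0.0413 -0.0077  0.0393] [0.4774 0.2892 0.1661] 0.008995451551396302
[264.0325 154.1048]
146 None | 149 None | 152 None | 155 (np.int64(264), np.int64(267), 4) | 158 (np.int64(264), np.int64(267), 4) | 161 (np.int64(265), np.int64(267), 3) | 164 (np.int64(265), np.int64(266), 2) | 167 (np.int64(264), np.int64(266), 3) | 170 (np.int64(264), np.int64(266), 3) | 173 (np.int64(264), np.int64(266), 3) |
```

Run:
```python
from h import *
def prof(f,x,y,z):
    g=cv2.cvtColor(cv2.imread(f),cv2.COLOR_BGR2GRAY).astype(np.float32); out=[]
    for a in (-.034,-.027,-.02,.02,.027,.034):   # world x offsets, far rim top edge and near bottom edge
        yf=np.sqrt(.0435**2-a*a)
        for nm,P in(('far',[x+a,y+yf,z]),('bot',[x+a,y-yf,z-.058])):
            q=proj('side',[P])[0]; r=np.arange(-9,9.01,.25); v=cv2.remap(g,np.full((1,len(r)),q[0],np.float32),(q[1]+r).astype(np.float32).reshape(1,-1),cv2.INTER_LINEAR)[0]
            d=v[4:]-v[:-4]; k=d.argmax() if nm=='far' else d.argmin(); out.append((nm,a,round(float(r[k+2]),2),round(float(d[k]))))
    print(f,sorted(out))
prof('s8.png',.4778,.2436,.058)
prof('s10.png',.4778,.245,.071)
prof('s12.png',.4775,.2462,.133)
```

```text
s8.png [('bot', -0.034, -0.5, -8), ('bot', -0.027, -0.75, -18), ('bot', -0.02, -0.5, -22), ('bot', 0.02, -0.5, -4), ('bot', 0.027, 3.25, -6), ('bot', 0.034, 5.25, -8), ('far', -0.034, 8.5, 35), ('far', -0.027, -0.5, 38), ('far', -0.02, 0.25, 31), ('far', 0.02, 0.0, 47), ('far', 0.027, 0.5, 44), ('far', 0.034, 0.5, 40)]
s10.png [('bot', -0.034, -0.5, -8), ('bot', -0.027, -0.5, -14), ('bot', -0.02, -0.25, -16), ('bot', 0.02, 6.75, -8), ('bot', 0.027, 8.25, -7), ('bot', 0.034, 8.5, -6), ('far', -0.034, -0.25, 29), ('far', -0.027, -0.25, 40), ('far', -0.02, 0.25, 33), ('far', 0.02, 0.25, 31), ('far', 0.027, -0.25, 15), ('far', 0.034, 0.75, 40)]
s12.png [('bot', -0.034, 0.25, -11), ('bot', -0.027, 0.25, -16), ('bot', -0.02, 0.5, -17), ('bot', 0.02, 0.25, -13), ('bot', 0.027, 0.0, -7), ('bot', 0.034, 3.0, -3), ('far', -0.034, 0.5, 40), ('far', -0.027, 0.5, 64), ('far', -0.02, -0.75, 9), ('far', 0.02, -8.5, 31), ('far', 0.027, -8.5, 28), ('far', 0.034, 1.5, 28)]
```

Run:
```python
from h import *
def dark(f,p0):
    g=cv2.cvtColor(cv2.imread(f),cv2.COLOR_BGR2GRAY).astype(int); o=[]
    q=proj('side',[np.array(p0)+[0,-.047,.059]])[0]
    for r in range(int(q[1])-16,int(q[1])+6):
        x0=int(q[0])-14; w=np.clip(75-g[r,x0:x0+28],0,None); 
        k=np.where(w>15)[0]; o.append((r,round(x0+(w*np.arange(28)).sum()/w.sum(),1) if w.sum()>30 else None,(x0+k.min(),x0+k.max()) if len(k) else None))
    print(f,[(a,b,None if c is None else (int(c[0]),int(c[1]))) for a,b,c in o])
for f,p0,L in(('s8.png',[.4778,.2436,0],((.2,-.147),(.2,0))),('s12.png',[.4775,.2462,.0745],((.2,-.16),(.2,0),(.05,-.16),(.05,0),(0,-.16)))):
    dark(f,p0)
    for yaw,b in L: print(yaw,b,proj('side',tf(p0,yaw,arch(b)))[[0,1,2,3,5,7,8]].round(1).tolist())
    t=cv2.cvtColor(cv2.imread(f.replace('s8','top').replace('s12','t12')),cv2.COLOR_BGR2GRAY).astype(int)
    q=proj('top',[np.array(p0)+[0,0,.09]])[0].astype(int); o=[]
    for c in range(q[0]-24,q[0]+26,3):
        w=np.clip(60-t[q[1]-14:q[1]+14,c],0,None); o.append((c,round(float(q[1]-14+(w*np.arange(28)).sum()/w.sum()),1),int((w>10).sum())) if w.sum()>20 else (c,))
    print('top',q,o)
    for yaw,b in L: print(yaw,b,proj('top',tf(p0,yaw,arch(b)))[[0,1,3,5,7]].round(1).tolist())
```

```text
s8.png [(179, np.float64(265.7), (263, 269)), (180, np.float64(265.6), (263, 269)), (181, np.float64(265.8), (263, 269)), (182, np.float64(265.7), (263, 269)), (183, np.float64(267.6), (266, 269)), (184, np.float64(267.6), (267, 268)), (185, np.float64(267.8), (267, 269)), (186, np.float64(267.8), (267, 269)), (187, np.float64(267.8), (267, 269)), (188, np.float64(267.8), (267, 269)), (189, np.float64(267.8), (267, 269)), (190, np.float64(267.8), (267, 269)), (191, np.float64(267.8), (267, 269)), (192, np.float64(267.8), (267, 269)), (193, np.float64(267.7), (267, 269)), (194, np.float64(267.6), (267, 269)), (195, np.float64(267.4), (267, 268)), (196, np.float64(267.4), (266, 268)), (197, np.float64(267.3), (266, 269)), (198, np.float64(267.3), (266, 269)), (199, np.float64(267.2), (266, 268)), (200, np.float64(267.1), (266, 268))]
0.2 -0.147 [[267.5, 201.5], [268.3, 195.8], [268.6, 188.6], [268.5, 184.4], [267.6, 177.1], [266.0, 176.1], [265.3, 177.6]]
0.2 0 [[267.5, 201.5], [267.3, 195.8], [266.7, 188.7], [266.2, 184.4], [264.9, 177.2], [263.7, 176.1], [263.5, 177.7]]
top [171 251]
[... 1921 characters left out ...]
, 243.3, 13), (148, 247.5, 18), (151, 252.8, 12), (154, 248.6, 3), (157, 247.0, 3), (160, 246.7, 3), (163, 246.3, 3), (166, 246.2, 3), (169, 246.0, 3), (172, 246.0, 3), (175, 245.9, 3), (178, 246.1, 3), (181, 246.1, 3), (184, 246.5, 4), (187, 247.5, 4)]
0.2 -0.16 [[187.8, 247.1], [186.2, 245.4], [175.8, 244.4], [162.2, 246.1], [150.6, 249.6]]
0.2 0 [[187.8, 247.1], [186.4, 246.6], [176.3, 247.4], [162.7, 249.8], [151.1, 252.7]]
0.05 -0.16 [[188.1, 250.0], [186.7, 248.4], [176.5, 246.2], [162.7, 246.0], [150.9, 247.7]]
0.05 0 [[188.1, 250.0], [186.7, 249.6], [176.5, 249.3], [162.7, 249.8], [150.9, 250.8]]
0 -0.16 [[188.1, 251.0], [186.8, 249.4], [176.7, 246.8], [162.9, 246.0], [151.1, 247.0]]
```

>>> {"method": "arm_command", "body": {
  "increments": "0.95 0 0 20 0;0.95 0 0 42 0;0.95 0 0 62 0;0.95 0 0 72 0;0.95 0 0 75 0"
}}

```text
t: 13.35
tool_pos: [0.4772, 0.2893, 0.0909]
orientation: [-2.0, -2.422, 0.002]
force: [-1.3, 0.7, 1.6]
opening: 0.0099
gripper_force: 59.1
```

>>> {"method": "arm_command", "body": {
  "increments": "0.95 0 -2 0 0;0.95 0 -4 0 0;0.95 0 -6 0 0;0.95 0 -8 0 0;0.95 0 -8 0 0",
  "grip_force": 20
}}

```text
t: 13.85
tool_pos: [0.4701, 0.288, 0.0925]
orientation: [2.0, 2.422, 0.002]
force: [0.5, 1.8, 0.3]
opening: 0.0103
gripper_force: 20.1
```

```bash
cat > bl.py <<'E'
from h import *
def fit(tag,z0,p0,yaw0=.15,b0=-.1,rows=(0,.0)):
    "joint fit pail x,y,yaw,b from side (near leg, rim sides) and top (strap) for given underside z0"
    S=cv2.cvtColor(cv2.imread(f's{tag}.png'),cv2.COLOR_BGR2GRAY).astype(float);T=cv2.cvtColor(cv2.imread(f't{tag}.png'),cv2.COLOR_BGR2GRAY).astype(float)
    p=np.array([p0[0],p0[1],z0]); so=[];to=[]
    q=proj('side',[p+[0,-.047,.045],p+[0,-.047,.080]])
    for r in range(int(q[1,1]),int(q[0,1])+1):
        x0=int(q[:,0].mean())-12; w=np.clip(70-S[r,x0:x0+24],0,None)
        if w.sum()>30: so.append((r,x0+(w*np.arange(24)).sum()/w.sum()))
    q=proj('top',[p+[0,0,.09],p+[0,-.045,.06],p+[0,.02,.09]])
    for c in range(int(q[2,0]),int(q[1,0]),2):
        y0=int(q[0,1])-12; w=np.clip(60-T[y0:y0+24,c],0,None)
        if w.sum()>20 and (w>10).sum()<7: to.append((c,y0+(w*np.arange(24)).sum()/w.sum()))
    so=np.array(so);to=np.array(to)
    def f(v):
        A=tf([p0[0]+v[2],p0[1],z0],v[0],arch(v[1])); a=proj('side',A[:4]); b=proj('top',A); o=np.argsort(b[:,0])
        return np.r_[np.interp(so[:,0],a[::-1,1],a[::-1,0])-so[:,1]-.0,np.interp(to[:,0],b[o,0],b[o,1])-to[:,1],v[2]*500]
    s=least_squares(f,[yaw0,b0,0],loss='soft_l1',f_scale=.5); print(tag,'yaw,b,dx',s.x,'n',len(so),len(to),'rms',np.sqrt((s.fun**2).mean())); return s.x
E
python3 - <<'E'
from bl import *
import shutil; shutil.copy('top.png','t8.png')
fit('8',0,(.4778,.2436)); fit('12',.0745,(.4775,.2462))
go([.4773,.2892,.0915],101); S,T=look('13'); r=rim(S,T,.4765,.246,.058); fit('13',0,(r[0],r[1]))
H=cv2.cvtColor(S,cv2.COLOR_BGR2HSV).astype(int); m=((H[...,0]>50)&(H[...,0]<90)&(H[...,1]>60)).astype(np.uint8)
n,l,st,ce=cv2.connectedComponentsWithStats(m); print(st[1:][st[1:,4]>8])
E
```

```text
8 yaw,b,dx [ 0.1629 -0.1671 -0.0004] n 12 15 rms 0.37092364238208203
12 yaw,b,dx [ 0.0837 -0.1501 -0.0004] n 12 16 rms 0.3592071468977928
t 13.85 pos [0.4701 0.288  0.0925] head 100.9 z [ 0.001   0.0005 -1.    ] F [0.4779 1.8252 0.257 ] open 0.0103 grip 20.1
GO [-0.2  7.3  1. ] turn -0.002 rows 0.1
rim [ 0.4744  0.2411  0.0558  0.2021 -0.0151] n 64 med 0.28528842894599504
13 yaw,b,dx [ 0.0875 -0.1085 -0.0007] n 12 15 rms 0.31968641535982767
[[257 188   4   8  18]]
```

>>> {"method": "arm_command", "body": {
  "increments": "0.9 0 0 0 0;0.7 0 0 0 0;0.57 0 0 0 0;0.57 0 0 -30 0;0.57 0 0 -70 0"
}}

```text
t: 14.45
tool_pos: [0.4678, 0.2866, 0.1596]
orientation: [-1.999, -2.42, 0.01]
force: [-0.5, 0.1, 0.8]
opening: 0.0372
gripper_force: 0.0
```

>>> {"method": "arm_command", "body": {
  "increments": "0.57 -20 0 -30 0;0.57 -55 0 -30 0.07;0.57 -55 0 -30 0.07;0.57 -55 0 -30 0.07;0.57 -55 0 -30 0.07"
}}

```text
t: 14.95
tool_pos: [0.4798, 0.2341, 0.1911]
orientation: [-2.083, -2.351, 0.002]
force: [0.2, 0.7, -1.0]
opening: 0.0398
gripper_force: 0.0
```

```bash
cat > wf.py <<'E'
from h import *
def wfit(x,y,yaw=.12,b=-.1,z0=0,tag='w'):
    c=cam('wrist'); I=robot.read_camera('wrist'); cv2.imwrite(tag+'.png',I); g=cv2.cvtColor(I,cv2.COLOR_BGR2GRAY).astype(np.float32)
    for it in range(2):
        pts=[]
        for a in np.linspace(0,2*np.pi,72,endpoint=False):
            P=tf([x,y,z0],0,[[r*np.cos(a),r*np.sin(a),.058] for r in np.arange(.034,.058,.0005)]); q=proj('w',P,c).astype(np.float32)
            v=cv2.remap(g,q[:,0].reshape(1,-1),q[:,1].reshape(1,-1),cv2.INTER_LINEAR)[0]; d=np.diff(v); k=d.argmin()
            if d[k]<-6: pts.append(P[k])
        pts=np.array(pts); f=least_squares(lambda v:np.hypot(pts[:,0]-v[0],pts[:,1]-v[1])-.0435,[x,y],loss='soft_l1',f_scale=.001); x,y=f.x
    print('rim',x,y,len(pts),np.median(np.abs(f.fun)))
    for it in range(3):
        q=proj('w',tf([x,y,z0],yaw,arch(b)),c); o=np.argsort(q[:,1]); obs=[]
        for r in range(int(q[:,1].min())+3,int(q[:,1].max())-12,3):
            lo=int(np.interp(r,q[o,1],q[o,0]))-14; k=np.where(g[r,lo:lo+29]<60)[0]
            if 9<len(k)<18: obs.append((r,lo+(k.min()+k.max())/2))
        obs=np.array(obs)
        def F(v):
            q=proj('w',tf([x,y,z0],v[0],arch(v[1])),c); o=np.argsort(q[:,1]); return np.interp(obs[:,0],q[o,1],q[o,0])-obs[:,1]
        s=least_squares(F,[yaw,b],loss='soft_l1'); yaw,b=s.x
    print('yaw,b',s.x,len(obs),np.abs(s.fun).mean())
    H=cv2.cvtColor(I,cv2.COLOR_BGR2HSV).astype(int); m=((H[...,0]>50)&(H[...,0]<95)&(H[...,1]>50)).astype(np.uint8)
    n,l,st,ce=cv2.connectedComponentsWithStats(m); print('green',st[1:][st[1:,4]>30])
    return x,y,yaw,b
E
python3 - <<'E'
from wf import *
go([.47,.24,.19],97)
x,y,yaw,b=wfit(.4747,.244,tag='w14')
u=np.array([np.cos(yaw),np.sin(yaw)]);v=np.array([-u[1],u[0]]); t=np.array([x,y])-.001*u+.042*v; print('target',t,'head',90+np.degrees(yaw)); go([*t,.087],90+np.degrees(yaw))
E
```

```text
t 14.95 pos [0.4798 0.2341 0.1911] head 96.91 z [-0.0014 -0.0002 -1.    ] F [ 0.21    0.6705 -0.9527] open 0.0398 grip 0.0
GO [ 7.  -9.   1.1] turn -0.002 rows 0.2
rim 0.4741028548195444 0.24175638245878786 68 0.0005272736872388856
yaw,b [ 0.1307 -0.0973] 28 0.26386588362857666
green [[257 194  17  36 359]]
target [0.4676 0.2833] head 97.48987946972203
t 15.0 pos [0.4797 0.2343 0.191 ] head 96.93 z [-0.0015 -0.0003 -1.    ] F [ 0.3083  0.1048 -0.0017] open 0.0399 grip 0.0
GO [ 50.1  -5.9 104. ] turn -0.01 rows 2.3
```

>>> {"method": "arm_command", "body": {
  "increments": "0.57 50 -6 0 -0.01;0.57 50 -6 30 -0.01;0.57 50 -6 65 -0.01;0.57 50 -6 90 -0.01;0.57 50 -6 90 -0.01"
}}

```text
t: 15.5
tool_pos: [0.4646, 0.282, 0.0968]
orientation: [-2.068, -2.36, 0.013]
force: [-0.6, -0.1, -0.7]
opening: 0.0398
gripper_force: 0.0
```

>>> {"method": "arm_command", "body": {
  "increments": "0.57 0 0 7 0;0.57 0 0 14 0;0.57 0 0 14 0;0.57 0 0 14 0"
}}

```text
t: 15.9
tool_pos: [0.4689, 0.283, 0.0887]
orientation: [2.072, 2.361, 0.002]
force: [-0.2, 0.2, 0.7]
opening: 0.0397
gripper_force: 0.0
```

Run:
```python
from h import *
go([.4676,.2833,.087],97.5)
```

```text
t 15.9 pos [0.4689 0.283  0.0887] head 97.44 z [ 0.0011  0.0006 -1.    ] F [-0.2251  0.1716  0.7174] open 0.0397 grip 0.0
GO [ 0.5 -1.2  1.7] turn -0.001 rows 0.0
```

>>> {"method": "arm_command", "body": {
  "increments": "0.7 0 -2 2 0;0.8 0 -2 2 0;0.86 0 -2 2 0;0.95 0 -2 2 0;0.95 0 -2 2 0",
  "grip_force": 6
}}

```text
t: 16.4
tool_pos: [0.4664, 0.2825, 0.086]
orientation: [-2.072, -2.361, -0.0]
force: [-0.3, -0.2, 1.2]
opening: 0.0119
gripper_force: 5.9
```

>>> {"method": "arm_command", "body": {
  "increments": "0.95 0 0 0 0;0.95 0 0 0 0;0.95 0 0 0 0;0.95 0 0 0 0;0.95 0 0 0 0",
  "grip_force": 50
}}

```text
t: 16.9
tool_pos: [0.4664, 0.2825, 0.086]
orientation: [2.072, 2.361, 0.0]
force: [-0.1, -0.9, 2.3]
opening: 0.011
gripper_force: 49.9
```

Run:
```python
from bl import *
go([.4676,.2833,.087],97.5); S,T=look('15'); r=rim(S,T,.474,.242,.058); fit('15',0,(.474,.242)); fit('15',0,(.472,.242))
```

```text
t 16.9 pos [0.4664 0.2825 0.086 ] head 97.45 z [ 0.0002  0.     -1.    ] F [-0.0873 -0.856   2.256 ] open 0.011 grip 49.9
GO [ 0.6  1.3 -1. ] turn -0.001 rows 0.0
rim [ 0.4722  0.2397  0.0558  0.2283 -0.2558] n 57 med 0.4516423453036145
15 yaw,b,dx [ 0.0972 -0.0168 -0.0008] n 12 14 rms 0.36688014168183875
15 yaw,b,dx [ 0.1186 -0.0428 -0.0003] n 12 14 rms 0.33515132035291906
```

>>> {"method": "arm_command", "body": {
  "increments": "0.95 0 0 -2 0;0.95 0 0 -7 0;0.95 0 0 -15 0;0.95 0 0 -25 0;0.95 0 0 -35 0"
}}

```text
t: 17.5
tool_pos: [0.4665, 0.2826, 0.1219]
orientation: [2.072, 2.361, 0.0]
force: [-0.3, -0.0, -2.1]
opening: 0.0103
gripper_force: 49.9
```

>>> {"method": "arm_command", "body": {
  "increments": "0.95 0 0 -10 -0.01;0.95 0 0 -21 -0.02;0.95 0 0 -32 -0.03;0.95 0 0 -40 -0.04;0.95 0 0 -44 -0.055"
}}

```text
t: 18.0
tool_pos: [0.4668, 0.2827, 0.1662]
orientation: [2.005, 2.418, 0.002]
force: [0.4, -0.4, -3.8]
opening: 0.0106
gripper_force: 49.9
```

Run:
```python
from bl import *
go([.480,.0472,.165],100.6); S,T=look('16'); r=rim(S,T,.472,.242,.135)
go([.480,.0472,.165],100.6)
fit('16',.078,(.472,.242))
```

```text
t 18.0 pos [0.4668 0.2827 0.1662] head 100.66 z [ 0.0014  0.0006 -1.    ] F [ 0.3767 -0.3583 -3.8001] open 0.0106 grip 49.9
GO [-233.9  -30.6    1.1] turn 0.001 rows 4.7
rim [ 0.4748  0.2404  0.1443 -0.0574 -0.0634] n 59 med 0.3284086030838065
t 18.1 pos [0.4667 0.2827 0.1656] head 100.65 z [ 0.0011  0.0005 -1.    ] F [ 0.348  -0.304  -2.9318] open 0.011 grip 49.9
GO [-233.9  -30.5    0.5] turn 0.001 rows 4.7
16 yaw,b,dx [ 0.2127 -0.0917  0.0001] n 13 15 rms 0.2800617528172211
```

>>> {"method": "arm_command", "body": {
  "increments": "0.95 -5 -1 0 0;0.95 -14 -2 0 0;0.95 -27 -4 0 0;0.95 -41 -6 0 0;0.95 -55 -7 1 0"
}}

```text
t: 18.6
tool_pos: [0.4696, 0.2256, 0.1637]
orientation: [2.007, 2.417, -0.001]
force: [0.4, 0.5, -2.7]
opening: 0.0103
gripper_force: 49.9
```

>>> {"method": "arm_command", "body": {
  "increments": "0.95 -15 -2 0 0;0.95 -30 -4 0 0;0.95 -45 -6 0 0;0.95 -60 -8 0 0;0.95 -75 -10 0 0"
}}

```text
t: 19.1
tool_pos: [0.4736, 0.1503, 0.1639]
orientation: [2.007, 2.417, 0.0]
force: [0.5, -0.3, -3.5]
opening: 0.0103
gripper_force: 49.9
```

>>> {"method": "arm_command", "body": {
  "increments": "0.95 -15 -2 0 0;0.95 -30 -4 0 0;0.95 -45 -6 0 0;0.95 -60 -8 1 0;0.95 -73 -10 1 0"
}}

```text
t: 19.6
tool_pos: [0.4771, 0.0766, 0.1629]
orientation: [2.007, 2.417, -0.0]
force: [-0.4, -0.2, -2.3]
opening: 0.0105
gripper_force: 49.9
```

>>> {"method": "arm_command", "body": {
  "increments": "0.95 -12 -1 0 0;0.95 -21 -2 0 0;0.95 -27 -3 0 0;0.95 -30 -3 0 0;0.95 -30 -3 0 0"
}}

```text
t: 20.1
tool_pos: [0.4798, 0.0478, 0.1629]
orientation: [-2.007, -2.417, -0.0]
force: [0.4, -1.2, -2.7]
opening: 0.0108
gripper_force: 49.9
```

Run:
```python
from bl import *
go([.480,.0472,.163],100.6); S,T=look('17'); r=rim(S,T,.4875,.005,.135)
fit('17',.077,(r[0],r[1]))
s=robot.read_state(); M=R.from_rotvec(s['orientation']).as_matrix(); print('rim in tool',M.T@(r[:3]-s['tool_pos']))
H=cv2.cvtColor(S,cv2.COLOR_BGR2HSV).astype(int); m=((H[...,0]>50)&(H[...,0]<90)&(H[...,1]>60)).astype(np.uint8)
n,l,st,ce=cv2.connectedComponentsWithStats(m); print(st[1:][st[1:,4]>8]); 
A=tf([r[0],r[1],.077],.185,arch(0)); print('arch exp',proj('side',A)[[0,3,5,7]].round(1).tolist(),'brush exp',proj('side',tf([r[0],r[1],.077],.185,[[-.012,-.017,z] for z in(.058,.072,.132)])).round(1).tolist(),'hook ball',proj('side',tf([.5717,.0186,0],.185,[[-.02,0,.157],[0,0,.149]])).round(1).tolist())
x0,y0=230,140; J=cv2.resize(S[y0:y0+120,x0:x0+160],(800,600),interpolation=cv2.INTER_CUBIC); cv2.imwrite('pics/s17.png',J)
```

```text
t 20.1 pos [0.4798 0.0478 0.1629] head 100.58 z [ 0.      0.0001 -1.    ] F [ 0.387  -1.1815 -2.683 ] open 0.0108 grip 49.9
GO [-0.6  0.1 -0.1] turn -0.0 rows 0.0
rim [ 0.4855  0.0098  0.1357  0.0727 -0.0557] n 39 med 0.21820173881129884
17 yaw,b,dx [ 0.2074 -0.0372  0.0002] n 14 2 rms 0.27014215335223396
rim in tool [-0.0388 -0.0015  0.0271]
[[254 202   4   9  24]]
arch exp [[262.3, 217.3], [260.8, 197.1], [259.5, 188.3], [258.5, 186.7]] brush exp [[255.8, 205.6], [255.6, 200.5], [254.5, 177.7]] hook ball [[287.2, 193.2], [295.3, 195.6]]
```

>>> {"method": "arm_command", "body": {
  "increments": "0.95 -1 5 0 0;0.95 -1 15 0 0;0.95 -1 27 0 0;0.95 -1 39 0 0;0.95 -1 50 0 0"
}}

```text
t: 20.7
tool_pos: [0.5303, 0.0567, 0.1628]
orientation: [2.006, 2.417, 0.001]
force: [-0.4, -0.6, -2.7]
opening: 0.0104
gripper_force: 49.9
```

Run:
```python
from h import *
t=tf([.5717,.0186,0],.1852,[[.001,.0447,.163]])[0]; go(t,100.6)
S,T=look('18'); r=rim(S,T,.5345,.0145,.135)
g=cv2.cvtColor(S,cv2.COLOR_BGR2GRAY).astype(int); p=[.5345,.0145,.077]
print(proj('side',tf(p,.185,[[0,-.03,.095],[0,0,.0995],[0,0,.092],[0,.0,.058],[.0435,0,.058]])).round(1).tolist())
for c in range(266,296,2):
    k=np.where(g[165:225,c]<55)[0]+165; print(c,(int(k.min()),int(k.max()),len(k)) if len(k) else None,end=' | ')
```

```text
t 20.7 pos [0.5303 0.0567 0.1628] head 100.62 z [ 0.0004  0.0001 -1.    ] F [-0.4343 -0.6407 -2.6514] open 0.0104 grip 49.9
GO [-0.4 34.6 -0.2] turn 0.0 rows 0.7
rim [ 0.5361  0.0115  0.22    0.0313 -0.4375] n 38 med 0.8654779089243455
[[281.5, 193.1], [279.8, 186.0], [279.9, 188.8], [280.2, 201.3], [297.7, 200.0]]
266 (165, 165, 1) | 268 (165, 166, 2) | 270 (165, 166, 2) | 272 (165, 165, 1) | 274 (165, 165, 1) | 276 (165, 165, 1) | 278 (186, 193, 8) | 280 (185, 193, 9) | 282 (186, 202, 17) | 284 (165, 215, 27) | 286 (206, 215, 10) | 288 None | 290 (165, 165, 1) | 292 None | 294 None |
```

>>> {"method": "arm_command", "body": {
  "increments": "0.95 0 9 0 0;0.95 0 18 0 0;0.95 0 26 0 0;0.95 0 32 0 0;0.95 0 34 0 0"
}}

```text
t: 21.3
tool_pos: [0.5631, 0.0625, 0.1628]
orientation: [2.007, 2.417, 0.0]
force: [-1.1, 0.2, -2.4]
opening: 0.0106
gripper_force: 49.9
```

>>> {"method": "arm_command", "body": {
  "increments": "0.95 0 0 0 0;0.95 0 0 0 0"
}}

```text
t: 21.5
tool_pos: [0.5623, 0.0624, 0.1627]
orientation: [-2.007, -2.417, 0.0]
force: [-0.3, -0.0, -3.0]
opening: 0.0106
gripper_force: 49.9
```

Run:
```python
from h import *
t=tf([.5717,.0186,0],.1852,[[.001,.0447,.163]])[0]; go(t,100.6)
S,T=look('19')
g=cv2.cvtColor(S,cv2.COLOR_BGR2GRAY).astype(int); H=cv2.cvtColor(S,cv2.COLOR_BGR2HSV).astype(int)
for c in range(284,312,2):
    k=np.where(g[172:225,c]<55)[0]+172; o=np.where((H[172:225,c,0]>8)&(H[172:225,c,0]<28)&(H[172:225,c,1]>110))[0]+172
    print(c,'dark',(int(k.min()),int(k.max())) if len(k) else None,'brass',(int(o.min()),int(o.max()),len(o)) if len(o) else None)
p=tf([.5717,.0186,0],.1852,[[0,.002,.077]])[0]
print(proj('side',tf(p,.185,[[0,0,.0995],[0,0,.092],[0,-.03,.095]])).round(1).tolist())
m=((H[...,0]>50)&(H[...,0]<90)&(H[...,1]>60)).astype(np.uint8)
n,l,st,ce=cv2.connectedComponentsWithStats(m); print(st[1:][st[1:,4]>8],'brush exp',proj('side',tf(p,.185,[[-.012,-.017,z] for z in(.058,.072,.132)])).round(1).tolist())
```

```text
t 21.5 pos [0.5623 0.0624 0.1627] head 100.6 z [-0.0004 -0.0001 -1.    ] F [-0.2746 -0.0269 -2.9896] open 0.0106 grip 49.9
GO [-0.1  2.2 -0.3] turn -0.0 rows 0.0
284 dark None brass None
286 dark None brass None
288 dark None brass (193, 195, 3)
290 dark (186, 192) brass (195, 197, 3)
292 dark (185, 192) brass (196, 198, 3)
294 dark (184, 192) brass (196, 198, 3)
296 dark (186, 214) brass None
298 dark (192, 214) brass None
300 dark None brass (195, 197, 3)
302 dark None brass (172, 195, 24)
304 dark None brass (172, 191, 20)
306 dark None brass None
308 dark None brass None
310 dark None brass None
[[295.1, 185.0], [295.1, 187.8], [297.1, 192.1]]
[[284 200   6   8  24]] brush exp [[291.5, 203.8], [291.4, 198.7], [291.1, 176.0]]
```

>>> {"method": "arm_command", "body": {
  "increments": "0.95 0 2 2 0;0.95 0 2 6 0;0.95 0 2 10 0;0.95 0 2 14 0;0.95 0 2 16 0"
}}

```text
t: 22.1
tool_pos: [0.564, 0.0628, 0.146]
orientation: [-2.006, -2.416, 0.001]
force: [-0.7, -0.5, -3.0]
opening: 0.0102
gripper_force: 49.9
```

>>> {"method": "arm_command", "body": {
  "increments": "0.95 0 0 1 0;0.95 0 0 2 0;0.95 0 0 3 0;0.95 0 0 3 0"
}}

```text
t: 22.5
tool_pos: [0.5645, 0.0628, 0.1438]
orientation: [2.007, 2.417, 0.0]
force: [0.4, -0.5, -1.8]
opening: 0.0103
gripper_force: 49.9
```

Run:
```python
from h import *
t=tf([.5717,.0186,0],.1852,[[.001,.0447,.142]])[0]; go(t,100.6)
```

```text
t 22.5 pos [0.5645 0.0628 0.1438] head 100.6 z [ 0.  0. -1.] F [ 0.4368 -0.4507 -1.8255] open 0.0103 grip 49.9
GO [-0.1 -0.   1.8] turn 0.0 rows 0.0
```

>>> {"method": "arm_command", "body": {
  "increments": "0.95 0 0 1 0;0.95 0 0 1 0;0.95 0 0 1 0"
}}

```text
t: 22.8
tool_pos: [0.5644, 0.0628, 0.1429]
orientation: [-2.007, -2.417, 0.0]
force: [0.1, -0.1, -1.8]
opening: 0.0103
gripper_force: 49.9
```

>>> {"method": "arm_command", "body": {
  "increments": "0.95 0 0 1 0;0.95 0 0 1 0;0.95 0 0 1 0"
}}

```text
t: 23.1
tool_pos: [0.5644, 0.0628, 0.1418]
orientation: [-2.007, -2.417, 0.0]
force: [0.7, -0.2, -1.9]
opening: 0.0104
gripper_force: 49.9
```

>>> {"method": "arm_command", "body": {
  "increments": "0.95 0 0 1 0;0.95 0 0 1 0;0.95 0 0 1 0"
}}

```text
t: 23.4
tool_pos: [0.5644, 0.0628, 0.1408]
orientation: [-2.007, -2.417, 0.0]
force: [0.0, -0.5, -2.5]
opening: 0.0104
gripper_force: 49.9
```

>>> {"method": "arm_command", "body": {
  "increments": "0.95 0 0 1 0;0.95 0 0 1 0;0.95 0 0 1 0"
}}

```text
t: 23.7
tool_pos: [0.5644, 0.0628, 0.1398]
orientation: [-2.007, -2.417, 0.0]
force: [-0.2, 0.7, -3.0]
opening: 0.0106
gripper_force: 49.9
```

>>> {"method": "arm_command", "body": {
  "increments": "0.95 0 0 1 0;0.95 0 0 2 0;0.95 0 0 2 0;0.95 0 0 2 0"
}}

```text
t: 24.1
tool_pos: [0.5647, 0.0627, 0.1381]
orientation: [2.007, 2.417, 0.0]
force: [0.6, -0.8, -1.2]
opening: 0.0104
gripper_force: 49.9
```

Run:
```python
from h import *
t=tf([.5717,.0186,0],.1852,[[.001,.0447,.142]])[0]; go(t,100.6)
F=[]
S,T=look('20')
for i in range(4): F.append(robot.read_state()['force']); robot.read_camera('top')
print(np.mean(F,0))
g=cv2.cvtColor(S,cv2.COLOR_BGR2GRAY).astype(int); H=cv2.cvtColor(S,cv2.COLOR_BGR2HSV).astype(int)
for c in range(284,308,2):
    k=np.where(g[172:225,c]<55)[0]+172; o=np.where((H[172:225,c,0]>8)&(H[172:225,c,0]<28)&(H[172:225,c,1]>110))[0]+172
    print(c,'dark',(int(k.min()),int(k.max())) if len(k) else None,'brass',(int(o.min()),int(o.max()),len(o)) if len(o) else None)
m=((H[...,0]>50)&(H[...,0]<90)&(H[...,1]>60)).astype(np.uint8)
n,l,st,ce=cv2.connectedComponentsWithStats(m); print(st[1:][st[1:,4]>8])
```

```text
t 24.1 pos [0.5647 0.0627 0.1381] head 100.6 z [ 0.0005 -0.0001 -1.    ] F [ 0.6138 -0.8339 -1.1948] open 0.0104 grip 49.9
GO [ 0.  -0.2 -3.9] turn -0.0 rows 0.1
[ 0.4847 -0.9523 -0.5644]
284 dark (172, 174) brass None
286 dark (172, 174) brass (194, 194, 1)
288 dark (172, 174) brass (194, 195, 2)
290 dark (172, 174) brass None
292 dark (194, 200) brass (196, 198, 3)
294 dark (193, 201) brass (196, 198, 3)
296 dark (193, 206) brass None
298 dark (172, 223) brass (195, 196, 2)
300 dark (172, 222) brass (195, 197, 3)
302 dark None brass (172, 195, 24)
304 dark None brass (172, 191, 19)
306 dark (172, 173) brass None
[[289 207   4  10  23]]
```

>>> {"method": "arm_command", "body": {
  "increments": "0.95 0 0 1 0;0.95 0 0 1 0;0.92 0 0 1 0;0.9 0 0 1 0;0.88 0 0 1 0",
  "grip_force": 10
}}

```text
t: 24.9
tool_pos: [0.5647, 0.0626, 0.1372]
orientation: [2.006, 2.417, 0.0]
force: [1.0, -4.4, 3.6]
opening: 0.0121
gripper_force: 10.0
```

>>> {"method": "arm_command", "body": {
  "increments": "0.86 0 0 0 0;0.82 0 0 0 0;0.76 0 0 0 0;0.7 0 0 0 0;0.7 0 0 0 0"
}}

```text
t: 25.4
tool_pos: [0.5643, 0.0629, 0.1366]
orientation: [-2.006, -2.417, 0.0]
force: [0.5, 0.2, 0.0]
opening: 0.0277
gripper_force: 0.0
```

Run:
```python
from h import *
go([.56,.06,.14],100.6)
S,T=look('21')
g=cv2.cvtColor(S,cv2.COLOR_BGR2GRAY).astype(int); H=cv2.cvtColor(S,cv2.COLOR_BGR2HSV).astype(int)
for c in range(286,304,2):
    k=np.where(g[180:225,c]<55)[0]+180; print(c,(int(k.min()),int(k.max()),len(k)) if len(k) else None,end=' ')
m=((H[...,0]>50)&(H[...,0]<90)&(H[...,1]>60)).astype(np.uint8)
n,l,st,ce=cv2.connectedComponentsWithStats(m); print(st[1:][st[1:,4]>8])
```

```text
t 25.4 pos [0.5643 0.0629 0.1366] head 100.61 z [-0.0005  0.0002 -1.    ] F [0.5186 0.2058 0.0415] open 0.0277 grip 0.0
GO [-2.1 -4.7 -3.4] turn 0.0 rows 0.1
286 None 288 None 290 None 292 (194, 201, 5) 294 (194, 201, 7) 296 (194, 205, 12) 298 (180, 223, 40) 300 (208, 222, 15) 302 None [[289 208   4   9  19]]
```

>>> {"method": "arm_command", "body": {
  "increments": "0.7 3 0 -1 0;0.7 10 0 -1 0;0.7 22 0 -1 0;0.7 40 0 -1 0;0.7 60 0 -1 0"
}}

```text
t: 26.0
tool_pos: [0.5531, 0.123, 0.1379]
orientation: [-2.007, -2.417, -0.0]
force: [-0.0, -0.2, 0.5]
opening: 0.0278
gripper_force: 0.0
```

>>> {"method": "arm_command", "body": {
  "increments": "0.7 30 0 0 0;0.7 70 0 0 0;0.7 110 0 -20 0;0.7 140 0 -50 0;0.7 160 0 -80 0"
}}

```text
t: 26.5
tool_pos: [0.5222, 0.282, 0.2182]
orientation: [-2.003, -2.418, 0.001]
force: [0.4, 0.1, -0.3]
opening: 0.0281
gripper_force: 0.0
```

>>> {"method": "arm_command", "body": {
  "increments": "0.7 0 0 0 0;0.7 0 0 0 0;0.7 0 0 0 0;0.7 0 0 0 0;0.7 0 0 0 0"
}}

```text
t: 27.0
tool_pos: [0.5236, 0.2782, 0.2165]
orientation: [-2.007, -2.415, 0.003]
force: [-0.7, -0.0, -0.6]
opening: 0.0281
gripper_force: 0.0
```

Run:
```python
from h import *
go([.56,.06,.14],100.6)
S,T=look('22'); S2=robot.read_camera('side')
print('motion',[float(np.abs(S2[120:260,240:340].astype(int)-S[120:260,240:340]).mean()),float(np.abs(S2[300:400].astype(int)-S[300:400]).mean())])
A=cv2.resize(S[150:270,245:345],(500,600),interpolation=cv2.INTER_CUBIC); p=proj('top',[[.5717,.0186,.1]])[0].astype(int); print(p)
B=cv2.resize(T[p[1]-75:p[1]+75,p[0]-38:p[0]+37],(300,600),interpolation=cv2.INTER_CUBIC)
cv2.imwrite('pics/final.png',np.hstack([A,B]))
```

```text
t 27.0 pos [0.5236 0.2782 0.2165] head 100.54 z [-0.002  -0.0009 -1.    ] F [-0.717  -0.0205 -0.6002] open 0.0281 grip 0.0
GO [-221.1   -3.9   76.7] turn -0.001 rows 4.7
motion [1.8770714285714285, 2.242059523809524]
[264 212]
```

View pics/final.png

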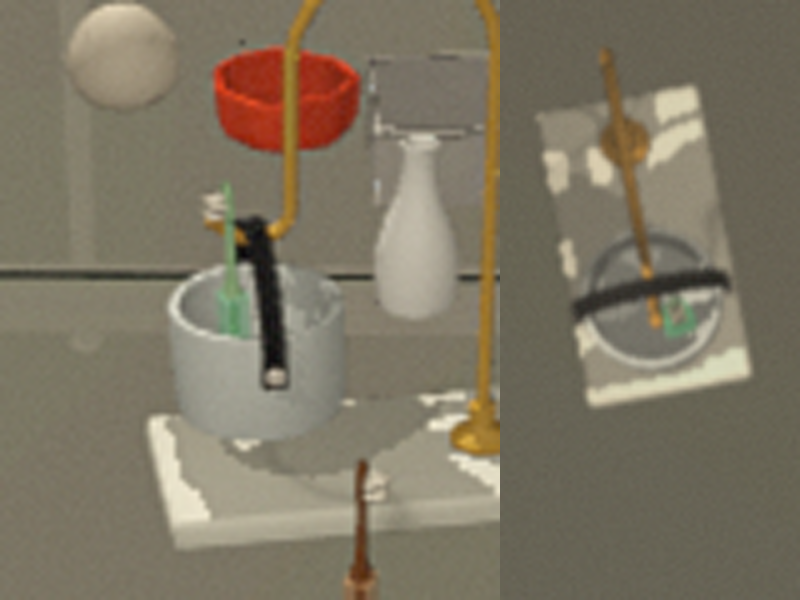

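The pail hangs on the hook: the bail is over the bend at about (255, 230) and the brush stands upright in the pail at about (230, 260). The pail is roughly level and shows no motion above camera noise.

>>> {"method": "arm_command", "body": {
  "increments": "0.7 0 0 0 0;0.7 0 0 0 0;0.7 0 0 0 0;0.7 0 0 0 0;0.7 0 0 0 0"
}}

```text
t: 27.65
tool_pos: [0.524, 0.2791, 0.2179]
orientation: [-2.007, -2.417, -0.0]
force: [0.2, -0.6, 0.1]
opening: 0.0277
gripper_force: 0.0
```

```bash
python3 -c "
from plant import robot
print(robot.close_job())"
```

```text
the job is handed in; nothing more can be done
None
```

The job is handed in at about 28 s: the white pail hangs still and roughly level from the brass hook with the green toothbrush upright in it (the brush went in before the pail was hung), and I did not touch the black pail or the bottle.

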